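# Put the instrument baskets away in the bench rack and label them

## Robot

A 6-joint arm with a two-finger parallel gripper is mounted at the origin on the work surface. World frame = base frame: x ahead of the robot, y to its left, z up, the work surface at z = 0. Lengths are in m, angles in rad, forces in N, time in s.
With the tool pointing down it reaches from about 0.3 to 0.875 m from the base axis. Payload 6.4 kg.
Tool frame: the origin (TCP) lies on the centre line of the jaws, within the pads' length; the fingertips stand ctrl.nose_length ahead of it and the grasp point (between the pads) lies 2 mm behind it (ctrl.nose_length is the distance from the TCP to the fingertips, in m); z points along the fingers, y is the direction in which the jaws open and shut (so a half turn about z gives the same grasp; the last joint's range is limited). The gripper opens to 88 mm and grips with 3 to 60 N. Pads are 18 mm wide; open, the fingers measure 123 mm over their backs; the gripper's body (75 mm by 187 mm) begins 45 mm behind the grasp point.
Start: joints at [-1.542, 0.181, 1.607, -0, 1.354, -0.206], TCP at [0.134, -0.559, 0.256] pointing down, gripper open.
Joint ranges: [-2.99, 2.99], [-0.89, 2.07], [0.3, 2.58], [-1.14, 4.28], [0, 2.63], [-3.12, 3.12]. Speed limits (rad/s): [2.57, 2.57, 3.01, 3.14, 3.14, 3.14].

## Interface

Orientations are given as a 3x3 rotation matrix whose columns are the frame's x, y, z axes.
In Python, from station import get_obs, vision, order, ctrl gives the robot as it stands. The module is installed in compiled form; this text tells all that it offers.
- The arm moves only by the tool play_rows, never from a script. Its argument "plan" is a list of rows, each an object with "twist": the turn, a rotation vector about the tool's x, y, z in rad, a list of three; "xyz": the shift along the tool's x, y, z in mm, a list of three; "grip": the closure, from 0 (fully open) to 1 (shut). In form: [{"twist": [rx, ry, rz], "xyz": [tx, ty, tz], "grip": grip}, ...]. A call has 1 to 5 rows; each row shifts and turns the commanded pose from where the row before left it, along the tool's axes as they then stand; what a row does not reach is not made up. A row lasts 1/12 s, in which the tool goes at most 41.7 mm and 7.16 degrees, less where a joint would pass 70% of its speed; a pose out of reach is approached as far as the arm can. A call with a gripper value outside its range is refused whole. The fingers move at their own pace and stop on an object; "grip_force" is the grip in N (left out, the last holds). Time passes only in rows, so rows that do not move let the fingers close. It gives the time, the measured TCP pose, the force and the opening at its end, in the units of the state.
- get_obs(): the state, without advancing time (a new reading comes with each control period).
- vision.camera(name): name is "scene" or "side" or "wrist"; returns (picture, depth): 384x512x3 uint8, blue, green, red; 384x512 float32, m along the optical axis (not along the pixel's ray), 0 where there is no reading.
- vision.camera_params(name): a dict with "fovy" (degrees; the focal length in pixels is half the picture's height over the tangent of half this angle, whatever the lens; pixels are square), "cx", "cy" (the principal point, pixels), "xyz" and "rotation" of the camera in the world. Camera axes: x right, y up, looking along -z (the intrinsics and any distortion apply to the point x, -y, -z); pixel columns grow to the right and rows downward; lengths in m; the calibration is good to about 2 mm. A picture is of the moment at which its call begins: read the wrist's pose just before it. camera_params takes no time and is no camera call; for the wrist camera it gives the pose at the moment of the call.
- order.hand_in(): hands the job in, once; it reports no verdict.
The state is a dict: "time": time; "joint_positions": joint angles; "qd": joint speeds; "joint_efforts": joint torques, N m; "ee_pos": TCP position; "orientation": TCP orientation; "ft_force": force on the tool from outside, world axes, zero at the start; "ft_torque": the same for the moment, N m; "finger_gap": finger opening in m.
Only numpy, scipy, OpenCV 4.12 (cv2) and the standard library are available. Lean on these libraries where they do the work, as an engineer would, in place of code of your own. Each camera call takes 0.05 s, during which the arm holds its last target.

## Task

Put every instrument basket on the bench away in the wire bench rack, keeping it upright: one to a bay, front end outwards, slid in under the shelf until it is fully home against the back stop. Give each basket a label clip from the label rail, where spring catches hold the clips until they are pulled firmly straight up: snap it fully down over the middle of the basket's front rim, upright, with the white label facing out of the rack. Leave the tape roll, the forceps lying on the bench and the air gun alone.

Things in the scene. Friction and masses are not known exactly. Their poses are not given: they have to be found in the camera images.
- basket1: steel wire basket 130 long (local x), 100 wide (y), 55 tall, about 0.45 kg, open top, forceps inside. Origin: centre of underside. Its front is the 100 mm end nearest the robot (local -x). It stands loose on the bench and may be slid along it, for example held by its front rim. May be absent (None) (sizes in mm)
- basket2: same as basket1; may be absent. All baskets: a flat-bar rim 8 mm thick and 14 mm tall runs round the top (rim top 55 above the bench, mid-line of the front rim at local x = -61); the thin wall below is flush with the rim's outer face, so inside there is an edge for the clip's nose to snap under (sizes in mm)
- basket3: same as basket1; may be absent
- clip1: sprung label clip, about 50 g, starts on the rail: an upright grey block 50 wide (local y), 12 thick (x 0 to +12), 50 tall (z -25 to +25), white label on its face to local -x. Origin: centre of the label face. Grip the block across its 12 mm, in its upper 35 mm. Below it hang two jaws, 28 long, either side of an 8 mm slot for a flat bar (sizes in mm)
- clip2: same as clip1. All clips: the slot is open below and at both ends, its mid-plane at local x = +7, its top at z = -25 (rests on the bar's top when fully down). The front jaw is fixed, its end flared; the back jaw is a sprung steel hinge with a round nose that sits under the bar's lower edge (sizes in mm)
- clip3: same as clip1. All clips: a straight pull up of about 10 N brings the nose over the bar's edge and the clip off (free after 28 mm); pushed straight down on a bar with about 10 N it snaps on. Seated on a basket's front rim its origin is at x = -68, z = +80 in the basket's frame (sizes in mm)
- clip4: same as clip1. There are always four clips on the rail at the start, so one or two are spare; a clip that was dropped may be left lying
- rail: fixed label rail: steel flat bar 8 thick, 14 tall, 290 long (local y), top 120 above the bench, on a post at each end. The clips sit on it in a row, labels to local -x. Origin: on the bench below the bar's middle. A clip seated on it has its origin at local x = -7, z = 145 (sizes in mm)
- rack: fixed steel wire rack, three bays open to local -x, no floor. Origin: bench level, foot of the back stop's inner face, mid-width. Bay centres at local y = -118, 0, +118; 112 clear between dividers, which start at x = -93. Shelf over x = -79 to 0, at 75 to 81 height. A basket home has its origin at local x = -65, its axes along the rack's, its front 51 out from the shelf (sizes in mm)
- tape: bystander: roll of tape lying flat, 104 across, 25 tall, origin under its centre; leave it alone (sizes in mm)
- forceps: bystander: ring-handled forceps 150 long lying flat along local x, origin near the middle; leave it alone (sizes in mm)
- airgun: bystander: aluminium air gun about 150 long lying on its side, origin in the middle of its barrel; leave it alone (sizes in mm)

How it is judged:
By the outcome, as a careful person would: the job done as asked, in the order asked, and still so for the second after the job is handed in, with the robot touching nothing.
Of basket1, basket2, basket3 only 2 to 3 are there at a start; the rules pass over those that are not, and their reading is None.
At some moment in a run one of basket1, basket2, basket3 may be knocked a few centimetres aside while the robot is not near it.
Once in a run the grip may slacken for a moment while it holds something.
It also fails if it takes over 210 s, if anything falls off the work surface, if the arm or the gripper's body presses on something with over 40 N, if the wrist force passes 120 N, or if a joint passes its speed limit or range.

## Working session

There is one attempt and no reset: what is moved stays moved. The work goes in short steps, Python scripts to look and compute and a tool call to move; the robot and the scene stay as the last step left them, time stands still between calls to the robot, and variables do not carry over. Pictures are saved under pics/ and viewed, and the job is handed in when it is done.

Besides the shell and the picture viewer there is one more tool, called as name(argument=value, ...), one argument or row to a line, values as JSON. play_rows: Moves the arm, as the interface text tells. Its arguments: {"type":"object","properties":{"plan":{"type":"array","items":{"type":"object","properties":{"twist":{"type":"array","items":{"type":"number"}},"xyz":{"type":"array","items":{"type":"number"}},"grip":{"type":"number"}}}},"grip_force":{"type":"number"}},"required":["plan"]}

```bash
mkdir -p pics; ls; cat > h.py <<'E'
import numpy as np, cv2
from station import get_obs, vision, order, ctrl
def snap(name,tag):
    p=vision.camera_params(name); im,d=vision.camera(name)
    cv2.imwrite(f'pics/{tag}.png',im); np.savez(f'pics/{tag}.npz',im=im,d=d,**{k:np.array(v) for k,v in p.items() if not isinstance(v,(str,dict))})
    return im,d,p
E
python3 - <<'E'
from h import *
o=get_obs(); print(o); print(ctrl.nose_length, [a for a in dir(ctrl) if a[0]!='_'])
for n in ['scene','side','wrist']:
    im,d,p=snap(n,n+'0'); print(n,p, d.min(),d.max())
E
```

```text
pics
{'time': 0.0, 'joint_positions': array([-1.54228169e+00,  1.81508949e-01,  1.60796631e+00, -2.79964804e-05,
        1.35379821e+00, -2.06320748e-01]), 'qd': array([-0.00095342, -0.00046727,  0.00104593, -0.00148721, -0.00166367,
       -0.00149134]), 'joint_efforts': array([ 1.21801386e-03, -4.33869946e+01, -3.41851187e+01,  7.03300210e-02,
        3.85982625e-02, -1.26247451e-04]), 'ee_pos': array([ 0.13377581, -0.55871807,  0.25484831]), 'orientation': array([[ 9.72551263e-01,  2.32688710e-01, -7.52498557e-05],
       [ 2.32688506e-01, -9.72549865e-01,  1.67934282e-03],
       [ 3.17579878e-04, -1.65075676e-03, -9.99998587e-01]]), 'ft_force': array([ 1.68410106, -0.36760304,  0.17799993]), 'ft_torque': array([-0.03923501,  0.02982472, -0.04509222]), 'finger_gap': 0.08829845469769093}
0.017 ['Unreachable', 'nose_length']
scene {'fovy': 46.235993851465985, 'cx': 254.43551162449933, 'cy': 192.31921373980538, 'xyz': array([1.19386556, 0.58016605, 1.0778284 ]), 'rotation': array([[-0.66914065, -0.5548985 ,  0.49430603],
       [ 0.74308309, -0.50753191,  0.43616382],
       [ 0.00884943,  0.6591654 ,  0.75194592]])} 0.0 3.830171
side {'fovy': 48.49329433138192, 'cx': 262.8997097336633, 'cy': 192.67411283807562, 'xyz': array([0.30982533, 0.61646219, 0.92549846]), 'rotation': array([[-0.92109247,  0.30008171, -0.24807183],
       [-0.38923083, -0.72506754,  0.56813416],
       [-0.00938217,  0.6198613 ,  0.7846553 ]])} 0.0 3.0296824
wrist {'fovy': 64.82787023608823, 'cx': 259.27695501227373, 'cy': 192.49154092013484, 'xyz': array([ 0.20684922, -0.54131655,  0.38332254]), 'rotation': array([[ 0.23338517,  0.92967126,  0.28503107],
       [-0.97238291,  0.22364133,  0.06675354],
       [-0.00168588, -0.29273863,  0.95619101]])} 0.0 0.4888841
```

View pics/scene0.png

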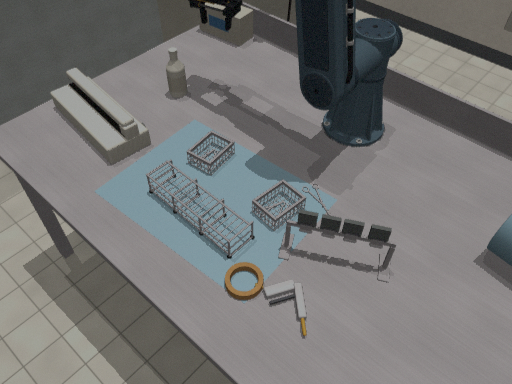

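View pics/side0.png

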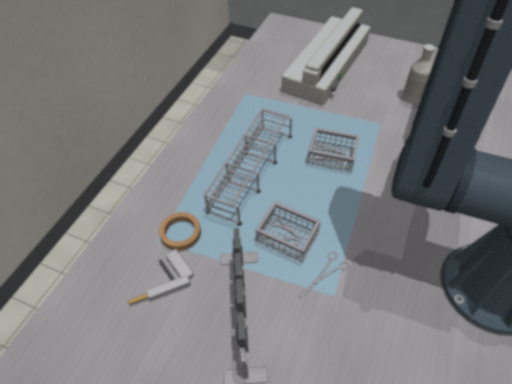

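View pics/wrist0.png

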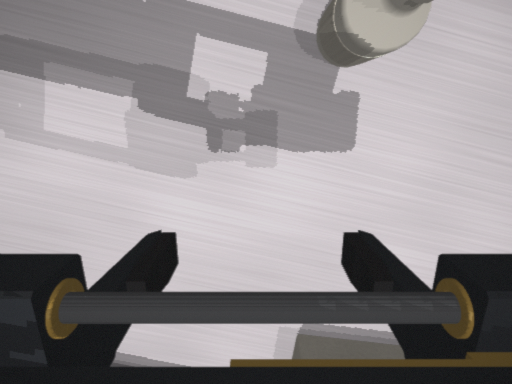

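```bash
cat >> h.py <<'E'
def pts(d,p):
    h,w=d.shape; f=h/2/np.tan(np.radians(float(p['fovy']))/2)
    v,u=np.mgrid[0:h,0:w]
    c=np.stack([(u-p['cx'])/f*d,-(v-p['cy'])/f*d,-d],-1)
    return c@np.array(p['rotation']).T+np.array(p['xyz'])
def ray(uv,p,z,h=384):
    f=h/2/np.tan(np.radians(float(p['fovy']))/2); uv=np.atleast_2d(np.array(uv,float))
    c=np.stack([(uv[:,0]-p['cx'])/f,-(uv[:,1]-p['cy'])/f,-np.ones(len(uv))],-1)@np.array(p['rotation']).T
    o=np.array(p['xyz']); return o+c*((z-o[2])/c[:,2])[:,None]
def proj(P,p,h=384):
    f=h/2/np.tan(np.radians(float(p['fovy']))/2)
    c=(np.atleast_2d(P)-np.array(p['xyz']))@np.array(p['rotation']); return np.stack([p['cx']+f*c[:,0]/-c[:,2], p['cy']-f*c[:,1]/-c[:,2]],-1)
def load(tag):
    z=np.load(f'pics/{tag}.npz'); return z['im'],z['d'],z
def topview(tags,x0,x1,y0,y1,out,s=1000,zmin=-.02,zmax=.2,color='h'):
    # image: up=+x, left=+y
    W=int((y1-y0)*s);H=int((x1-x0)*s); img=np.zeros((H,W,3),np.uint8); hm=np.full((H,W),-1.)
    for t in tags:
        im,d,z=load(t); P=pts(d,z); m=(d>0)
        P=P[m];C=im[m]; k=(P[:,0]>x0)&(P[:,0]<x1)&(P[:,1]>y0)&(P[:,1]<y1)&(P[:,2]>zmin)&(P[:,2]<zmax); P=P[k];C=C[k]
        o=np.argsort(P[:,2]);P=P[o];C=C[o]
        r=((x1-P[:,0])*s).astype(int).clip(0,H-1);c=((y1-P[:,1])*s).astype(int).clip(0,W-1)
        for i in range(len(P)):
            if P[i,2]>hm[r[i],c[i]]: hm[r[i],c[i]]=P[i,2]; img[r[i],c[i]]=C[i]
    if color=='h':
        g=np.clip(hm/zmax*255,0,255).astype(np.uint8); j=cv2.applyColorMap(g,cv2.COLORMAP_JET); j[hm<0.008]=img[hm<.008]//2; img=j
    for gx in np.arange(np.ceil(x0*10)/10,x1,.1):
        cv2.putText(img,f'{gx:.1f}',(0,int((x1-gx)*s)),0,.4,(255,255,255)); cv2.line(img,(0,int((x1-gx)*s)),(8,int((x1-gx)*s)),(255,255,255))
    for gy in np.arange(np.ceil(y0*10)/10,y1,.1):
        cv2.putText(img,f'{gy:.1f}',(int((y1-gy)*s),H-5),0,.4,(255,255,255)); cv2.line(img,(int((y1-gy)*s),H-1),(int((y1-gy)*s),H-15),(255,255,255))
    cv2.imwrite(out,img); return hm
E
python3 - <<'E'
from h import *
topview(['scene0','side0'],.2,.95,-.45,.45,'pics/top0.png',s=800)
im,d,z=load('scene0')
P=pts(d,z)
for uv in [(211,152),(280,203),(440,330),(60,300),(305,218)]: print(uv,P[uv[1],uv[0]])
for t in ['scene0','side0']:
    im=load(t)[0]; big=cv2.resize(im[130:330,80:420] if t=='scene0' else im[90:384,120:400],None,fx=2.3 if t=='scene0' else 2,fy=2.3 if t=='scene0' else 2,interpolation=cv2.INTER_CUBIC); cv2.imwrite(f'pics/{t}z.png',big)
E
```

```text
(211, 152) [ 0.45210152 -0.2760912   0.00453443]
(280, 203) [0.47066513 0.04821353 0.00925348]
(440, 330) [ 0.51048178  0.60952796 -0.00335344]
(60, 300) [ 1.0497473  -0.68977828 -0.74669307]
(305, 218) [0.56190606 0.19989958 0.15125937]
```

View pics/top0.png

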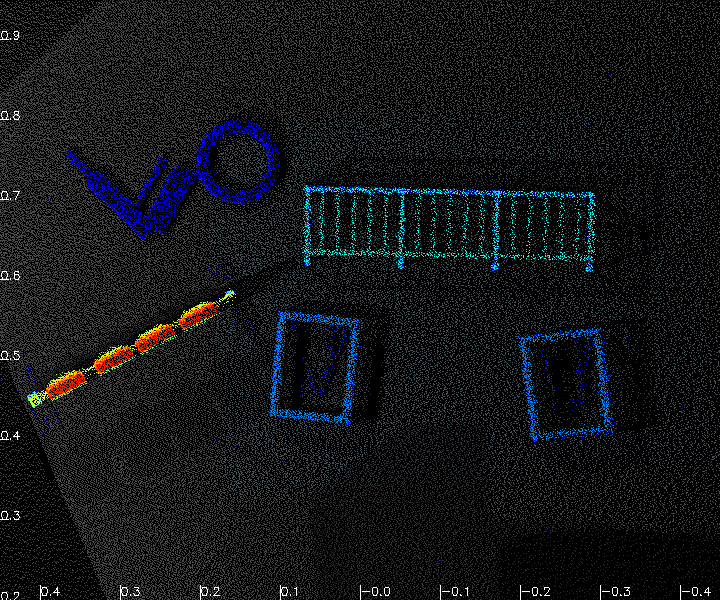

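View pics/scene0z.png

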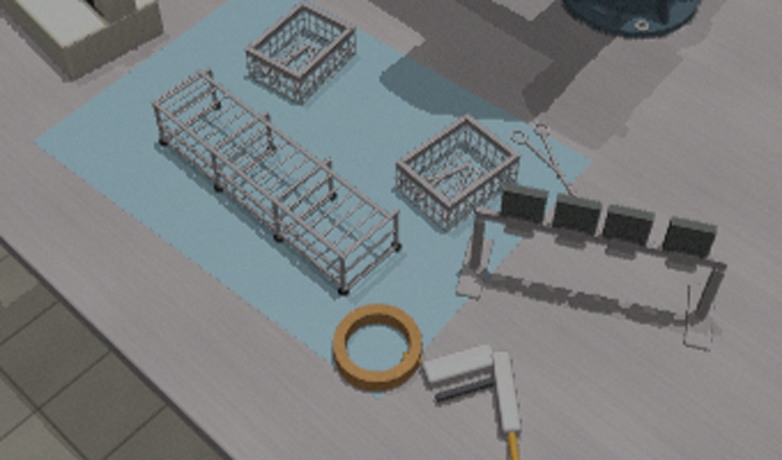

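View pics/side0z.png

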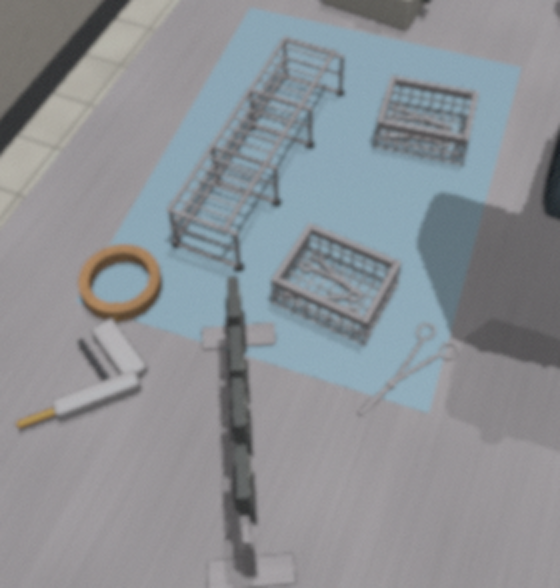

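```bash
cat >> h.py <<'E'
def cloud(tags,bx,zr):
    A=[]
    for t in tags:
        im,d,z=load(t); P=pts(d,z)[d>0]; x0,x1,y0,y1=bx
        A.append(P[(P[:,0]>x0)&(P[:,0]<x1)&(P[:,1]>y0)&(P[:,1]<y1)&(P[:,2]>zr[0])&(P[:,2]<zr[1])])
    return np.concatenate(A)
def rect(P):
    # robust: trim via minAreaRect on 2D points after removing sparse ones
    from scipy.spatial import cKDTree
    q=P[:,:2]; t=cKDTree(q); n=np.array([len(k) for k in t.query_ball_point(q,.004)]); q=q[n>=4]
    r=cv2.minAreaRect(q.astype(np.float32)); return r
E
python3 - <<'E'
from h import *
for t in ['scene0','side0']:
    print(t,'bench z',np.median(cloud([t],(.3,.4,-.2,.0),(-.03,.03))[:,2]))
    for n,b in [('A',(.4,.58,-.03,.14)),('B',(.38,.56,-.33,-.18))]:
        P=cloud([t],b,(.045,.065)); r=rect(P); print(n,len(P),np.round(r[0],4),np.round(r[1],4),r[2],np.percentile(P[:,2],[50,95]))
    P=cloud([t],(.55,.8,-.33,.1),(.06,.14)); print('rack',np.percentile(P[:,2],[5,50,95,99.5]));r=rect(P); print(np.round(r[0],4),np.round(r[1],4),r[2])
    P=cloud([t],(.4,.62,.12,.45),(.13,.19)); r=rect(P);print('clips',np.round(r[0],4),np.round(r[1],4),r[2],np.percentile(P[:,2],[50,99])); 
E
```

```text
scene0 bench z 0.0004733917569461621
A 478 [0.4923 0.0583] [0.1017 0.1313] 84.92064666748047 [0.05349488 0.05843207]
B 392 [ 0.4703 -0.2553] [0.1301 0.0999] 7.435969829559326 [0.0534103  0.05820439]
rack [0.0737671  0.07967787 0.08345113 0.08506627]
[ 0.6648 -0.1114] [0.3653 0.0985] 88.55447387695312
clips [0.5137 0.2867] [0.0185 0.2366] 27.522518157958984 [0.15622986 0.17289003]
side0 bench z 0.0002791114105183956
A 700 [0.4902 0.0561] [0.1016 0.1306] 84.23210144042969 [0.05371458 0.05715793]
B 516 [ 0.4691 -0.2579] [0.129  0.1015] 7.240940570831299 [0.05376426 0.05719447]
rack [0.07318425 0.07898106 0.08230397 0.08394831]
[ 0.6629 -0.1128] [0.3627 0.0992] 88.97664642333984
clips [0.5121 0.2845] [0.017  0.2379] 27.600875854492188 [0.16868434 0.17221134]
```

```bash
cat > go.py <<'E'
import sys,math
from h import *
from scipy.spatial.transform import Rotation as Ro
def go(x,y,z,yawdeg,vmax=40.,dr=0.12):
    o=get_obs(); p=np.array(o['ee_pos']);R=np.array(o['orientation'])
    a=np.radians(yawdeg); Rt=np.array([[np.cos(a),np.sin(a),0],[np.sin(a),-np.cos(a),0],[0,0,-1]])
    rv=Ro.from_matrix(R.T@Rt).as_rotvec(); d=np.array([x,y,z])-p
    n=max(1,math.ceil(np.linalg.norm(d)*1000/vmax),math.ceil(np.linalg.norm(rv)/dr))
    print('t %.2f'%o['time'],'p',np.round(p*1000,1),'F',np.round(o['ft_force'],1),'gap %.4f'%o['finger_gap'],'yaw %.1f'%np.degrees(np.arctan2(R[1,0],R[0,0])),'rv',np.round(rv,3),'d',np.round(d*1000,1),'tool d',np.round(R.T@d*1000,1),'n',n)
    Rc=R.copy(); 
    for i in range(n):
        s=Rc.T@(d/n)*1000; print(i+1,'tw',np.round(rv/n,3).tolist(),'xyz',np.round(s,1).tolist()); Rc=Rc@Ro.from_rotvec(rv/n).as_matrix()
go(*map(float,sys.argv[1:5]),**({'vmax':float(sys.argv[5])} if len(sys.argv)>5 else {}))
E
python3 go.py .409 -.264 .2 97.3
```

```text
t 0.15 p [ 133.8 -558.8  255.1] F [ 0.6 -0.3  1. ] gap 0.0881 yaw 13.5 rv [-1.000e-03 -1.000e-03 -1.463e+00] d [275.2 294.8 -55.1] tool d [ 336.3 -222.6   55.4] n 13
1 tw [-0.0, -0.0, -0.113] xyz [25.9, -17.1, 4.3]
2 tw [-0.0, -0.0, -0.113] xyz [27.6, -14.1, 4.3]
3 tw [-0.0, -0.0, -0.113] xyz [29.0, -10.9, 4.3]
4 tw [-0.0, -0.0, -0.113] xyz [30.1, -7.6, 4.3]
5 tw [-0.0, -0.0, -0.113] xyz [30.7, -4.2, 4.2]
6 tw [-0.0, -0.0, -0.113] xyz [31.0, -0.7, 4.2]
7 tw [-0.0, -0.0, -0.113] xyz [30.9, 2.8, 4.2]
8 tw [-0.0, -0.0, -0.113] xyz [30.4, 6.3, 4.2]
9 tw [-0.0, -0.0, -0.113] xyz [29.5, 9.6, 4.2]
10 tw [-0.0, -0.0, -0.113] xyz [28.2, 12.9, 4.2]
11 tw [-0.0, -0.0, -0.113] xyz [26.6, 16.0, 4.2]
12 tw [-0.0, -0.0, -0.113] xyz [24.6, 18.9, 4.2]
13 tw [-0.0, -0.0, -0.113] xyz [22.4, 21.5, 4.2]
```

play_rows(
  plan=[
    {"twist":[0,0,-0.113],"xyz":[26,-17,4],"grip":0},
    {"twist":[0,0,-0.113],"xyz":[28,-14,4],"grip":0},
    {"twist":[0,0,-0.113],"xyz":[29,-11,4],"grip":0},
    {"twist":[0,0,-0.113],"xyz":[30,-8,4],"grip":0},
    {"twist":[0,0,-0.113],"xyz":[31,-4,4],"grip":0},
  ],
  grip_force=30,
)

```text
time: 0.57
ee_pos: [0.2406, -0.4441, 0.2352]
orientation: [[0.693, 0.721, -0.0], [0.721, -0.693, 0.001], [0.0, -0.0, -1.0]]
ft_force: [0.4, -0.3, -0.2]
finger_gap: 0.0878
```

play_rows(
  plan=[
    {"twist":[0,0,-0.113],"xyz":[31,-1,4],"grip":0},
    {"twist":[0,0,-0.113],"xyz":[31,3,4],"grip":0},
    {"twist":[0,0,-0.113],"xyz":[30,6,4],"grip":0},
    {"twist":[0,0,-0.113],"xyz":[30,10,4],"grip":0},
    {"twist":[0,0,-0.113],"xyz":[28,13,4],"grip":0},
  ],
)

```text
time: 0.98
ee_pos: [0.3465, -0.3303, 0.2154]
orientation: [[0.199, 0.98, -0.0], [0.98, -0.199, 0.0], [0.0, -0.0, -1.0]]
ft_force: [1.4, -0.9, -1.3]
finger_gap: 0.0879
```

play_rows(
  plan=[
    {"twist":[0,0,-0.113],"xyz":[27,16,4],"grip":0},
    {"twist":[0,0,-0.113],"xyz":[25,19,4],"grip":0},
    {"twist":[0,0,-0.113],"xyz":[22,21,4],"grip":0},
    {"twist":[0,0,0],"xyz":[0,0,0],"grip":0},
    {"twist":[0,0,0],"xyz":[0,0,0],"grip":0},
  ],
)

```text
time: 1.4
ee_pos: [0.4091, -0.2617, 0.2033]
orientation: [[-0.135, 0.991, -0.001], [0.991, 0.135, 0.001], [0.001, -0.001, -1.0]]
ft_force: [0.4, -0.0, -0.0]
finger_gap: 0.0878
```

```bash
python3 go.py .409 -.264 .07 97.3
python3 - <<'E'
from h import *
im,d,p=snap('wrist','w1')
P=cloud(['w1'],(.35,.56,-.36,-.15),(.048,.062)); r=rect(P); print(len(P),r)
snap('side','s1'); topview(['s1'],.2,.95,-.45,.45,'pics/top1.png',s=800)
P=cloud(['s1'],(.4,.58,-.03,.14),(.045,.065)); print(rect(P))
E
```

```text
t 1.40 p [ 409.1 -261.7  203.3] F [ 0.4 -0.  -0. ] gap 0.0878 yaw 97.7 rv [-0.001 -0.001  0.008] d [-1.000e-01 -2.300e+00 -1.333e+02] tool d [ -2.3  -0.3 133.3] n 4
1 tw [-0.0, -0.0, 0.002] xyz [-0.6, -0.1, 33.3]
2 tw [-0.0, -0.0, 0.002] xyz [-0.6, -0.1, 33.3]
3 tw [-0.0, -0.0, 0.002] xyz [-0.6, -0.1, 33.3]
4 tw [-0.0, -0.0, 0.002] xyz [-0.6, -0.1, 33.3]
3865 ((0.4686659574508667, -0.25987598299980164), (0.1299569308757782, 0.10032812505960464), 6.847960472106934)
((0.4900033473968506, 0.05635961517691612), (0.10098127275705338, 0.12963129580020905), 84.55884552001953)
```

View pics/w1.png

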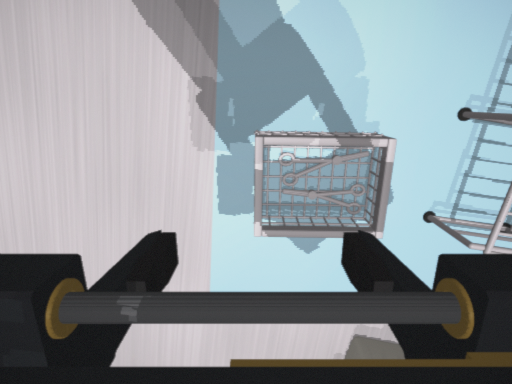

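play_rows(
  plan=[
    {"twist":[0,0,0.005],"xyz":[-3,-1,35],"grip":0},
    {"twist":[0,0,0],"xyz":[0,0,35],"grip":0},
    {"twist":[0,0,0],"xyz":[0,0,35],"grip":0},
    {"twist":[0,0,0],"xyz":[0,0,25],"grip":0},
    {"twist":[0,0,0],"xyz":[0,0,20],"grip":0},
  ],
)

```text
time: 1.92
ee_pos: [0.4063, -0.2667, 0.0516]
orientation: [[-0.124, 0.992, -0.002], [0.992, 0.124, 0.001], [0.002, -0.001, -1.0]]
ft_force: [0.0, -0.2, 0.1]
finger_gap: 0.088
```

play_rows(
  plan=[
    {"twist":[0,0,0],"xyz":[0,0,3],"grip":0.5},
    {"twist":[0,0,0],"xyz":[0,0,0],"grip":1},
    {"twist":[0,0,0],"xyz":[0,0,0],"grip":1},
    {"twist":[0,0,0],"xyz":[0,0,0],"grip":1},
    {"twist":[0,0,0],"xyz":[0,0,0],"grip":1},
  ],
)

```text
time: 2.33
ee_pos: [0.4089, -0.2673, 0.0523]
orientation: [[-0.127, 0.992, 0.002], [0.992, 0.127, -0.002], [-0.003, 0.002, -1.0]]
ft_force: [0.6, -0.2, -0.2]
finger_gap: 0.0569
```

play_rows(
  plan=[
    {"twist":[0,0,0],"xyz":[0,0,0],"grip":1},
    {"twist":[0,0,0],"xyz":[0,0,0],"grip":1},
    {"twist":[0,0,0],"xyz":[0,0,0],"grip":1},
    {"twist":[0,0,0],"xyz":[0,0,0],"grip":1},
    {"twist":[0,0,0],"xyz":[0,0,0],"grip":1},
  ],
)

```text
time: 2.75
ee_pos: [0.4082, -0.2661, 0.0508]
orientation: [[-0.128, 0.992, 0.0], [0.992, 0.128, -0.0], [-0.0, 0.0, -1.0]]
ft_force: [-0.1, 0.1, -0.3]
finger_gap: 0.0234
```

```bash
python3 go.py .48 -.2284 .05 88.75
python3 - <<'E'
from h import *
for t in ['side','scene']:
    im,d,p=snap(t,t+'2'); P=cloud([t+'2'],(.38,.56,-.33,-.18),(.045,.058)); print(t,rect(P))
E
```

```text
t 2.75 p [ 408.2 -266.1   50.8] F [-0.1  0.1 -0.3] gap 0.0234 yaw 97.3 rv [0.   0.   0.15] d [71.8 37.7 -0.8] tool d [28.2 76.1  0.8] n 3
1 tw [0.0, 0.0, 0.05] xyz [9.4, 25.4, 0.3]
2 tw [0.0, 0.0, 0.05] xyz [10.7, 24.9, 0.3]
3 tw [0.0, 0.0, 0.05] xyz [11.9, 24.3, 0.3]
side ((0.4581295847892761, -0.2588614523410797), (0.1518595963716507, 0.1018129512667656), 6.84470272064209)
scene ((0.4624313414096832, -0.2551911473274231), (0.1493007242679596, 0.10201285779476166), 4.739130973815918)
```

play_rows(
  plan=[
    {"twist":[0,0,0],"xyz":[0,0,0],"grip":1},
    {"twist":[0,0,0],"xyz":[0,0,0],"grip":1},
    {"twist":[0,0,0],"xyz":[0,0,0],"grip":1},
    {"twist":[0,0,0],"xyz":[0,0,0],"grip":1},
    {"twist":[0,0,0],"xyz":[0,0,0],"grip":1},
  ],
)

```text
time: 3.27
ee_pos: [0.4081, -0.2661, 0.0507]
orientation: [[-0.128, 0.992, 0.0], [0.992, 0.128, 0.0], [0.0, 0.0, -1.0]]
ft_force: [0.9, -0.4, -1.0]
finger_gap: 0.0077
```

```bash
python3 go.py .46 -.2284 .05 88.75 12
```

```text
t 3.27 p [ 408.1 -266.1   50.7] F [ 0.9 -0.4 -1. ] gap 0.0077 yaw 97.3 rv [ 0.   -0.    0.15] d [51.9 37.7 -0.7] tool d [30.8 56.2  0.7] n 6
1 tw [0.0, -0.0, 0.025] xyz [5.1, 9.4, 0.1]
2 tw [0.0, -0.0, 0.025] xyz [5.4, 9.2, 0.1]
3 tw [0.0, -0.0, 0.025] xyz [5.6, 9.1, 0.1]
4 tw [0.0, -0.0, 0.025] xyz [5.8, 9.0, 0.1]
5 tw [0.0, -0.0, 0.025] xyz [6.0, 8.8, 0.1]
6 tw [0.0, -0.0, 0.025] xyz [6.3, 8.7, 0.1]
```

play_rows(
  plan=[
    {"twist":[0,0,0.025],"xyz":[5,9.5,0],"grip":1},
    {"twist":[0,0,0.025],"xyz":[5.5,9,0],"grip":1},
    {"twist":[0,0,0.025],"xyz":[5.5,9,0],"grip":1},
    {"twist":[0,0,0.025],"xyz":[6,9,0],"grip":1},
    {"twist":[0,0,0.025],"xyz":[6,9,0],"grip":1},
  ],
)

```text
time: 3.68
ee_pos: [0.4509, -0.2347, 0.0507]
orientation: [[-0.002, 1.0, -0.002], [1.0, 0.002, -0.0], [-0.0, -0.002, -1.0]]
ft_force: [-4.1, -1.4, 2.3]
finger_gap: 0.0079
```

play_rows(
  plan=[
    {"twist":[0,0,0.025],"xyz":[6.5,9,0],"grip":1},
    {"twist":[0,0,0],"xyz":[0,0,0],"grip":1},
    {"twist":[0,0,0],"xyz":[0,0,0],"grip":1},
  ],
)

```text
time: 3.93
ee_pos: [0.4607, -0.2277, 0.0507]
orientation: [[0.02, 1.0, 0.001], [1.0, -0.02, 0.0], [0.0, 0.001, -1.0]]
ft_force: [2.9, 0.6, 0.5]
finger_gap: 0.008
```

```bash

python3 - <<'E'
from h import *
im,d,p=snap('wrist','w3')
for t in ['side','scene']:
    im,d,p=snap(t,t+'3'); P=cloud([t+'3'],(.485,.585,-.33,-.14),(.047,.060)); print(t,rect(P))
E
python3 go.py .57 -.2284 .05 88.75 12
```

```text
side ((0.536605715751648, -0.22778069972991943), (0.09775587171316147, 0.10061946511268616), 1.0896775722503662)
scene ((0.5358531475067139, -0.22598430514335632), (0.0972461849451065, 0.10197653621435165), 0.45164769887924194)
t 4.08 p [ 460.1 -228.1   50.7] F [ 2.3  3.  -0.6] gap 0.0077 yaw 88.8 rv [ 0. -0.  0.] d [109.9  -0.3  -0.7] tool d [  2.1 109.9   0.7] n 10
1 tw [0.0, -0.0, 0.0] xyz [0.2, 11.0, 0.1]
2 tw [0.0, -0.0, 0.0] xyz [0.2, 11.0, 0.1]
3 tw [0.0, -0.0, 0.0] xyz [0.2, 11.0, 0.1]
4 tw [0.0, -0.0, 0.0] xyz [0.2, 11.0, 0.1]
5 tw [0.0, -0.0, 0.0] xyz [0.2, 11.0, 0.1]
6 tw [0.0, -0.0, 0.0] xyz [0.2, 11.0, 0.1]
7 tw [0.0, -0.0, 0.0] xyz [0.2, 11.0, 0.1]
8 tw [0.0, -0.0, 0.0] xyz [0.2, 11.0, 0.1]
9 tw [0.0, -0.0, 0.0] xyz [0.2, 11.0, 0.1]
10 tw [0.0, -0.0, 0.0] xyz [0.2, 11.0, 0.1]
```

View pics/w3.png

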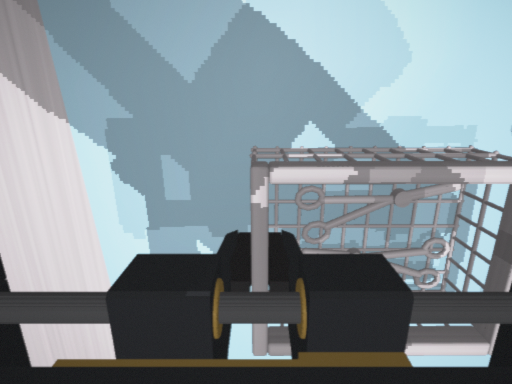

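play_rows(
  plan=[
    {"twist":[0,0,0.012],"xyz":[0,11,0],"grip":1},
    {"twist":[0,0,0.012],"xyz":[0,11,0],"grip":1},
    {"twist":[0,0,0],"xyz":[0,11,0],"grip":1},
    {"twist":[0,0,0],"xyz":[0,11,0],"grip":1},
  ],
)

```text
time: 4.42
ee_pos: [0.4956, -0.2284, 0.0499]
orientation: [[0.044, 0.999, -0.021], [0.999, -0.044, 0.006], [0.005, -0.021, -1.0]]
ft_force: [-17.3, 0.7, 15.1]
finger_gap: 0.0074
```

```bash

python3 - <<'E'
from h import *
im,d,p=snap('wrist','w4')
im,d,p=snap('scene','scene4')
cv2.imwrite('pics/scene4z.png',cv2.resize(im[110:270,120:280],None,fx=3.5,fy=3.5))
E
python3 go.py .57 -.2284 .05 87.75 12
```

```text
t 4.52 p [ 503.1 -230.3   50.6] F [-1.8 -0.2 -1.3] gap 0.0082 yaw 87.4 rv [-0.003 -0.    -0.007] d [66.9  1.9 -0.6] tool d [ 4.9 66.8  0.4] n 6
1 tw [-0.0, -0.0, -0.001] xyz [0.8, 11.1, 0.1]
2 tw [-0.0, -0.0, -0.001] xyz [0.8, 11.1, 0.1]
3 tw [-0.0, -0.0, -0.001] xyz [0.8, 11.1, 0.1]
4 tw [-0.0, -0.0, -0.001] xyz [0.8, 11.1, 0.1]
5 tw [-0.0, -0.0, -0.001] xyz [0.8, 11.1, 0.1]
6 tw [-0.0, -0.0, -0.001] xyz [0.8, 11.1, 0.1]
```

View pics/w4.png

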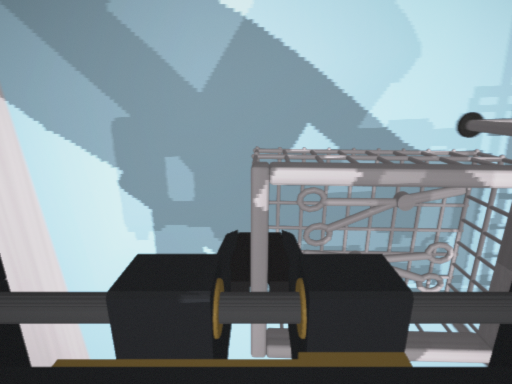

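View pics/scene4z.png

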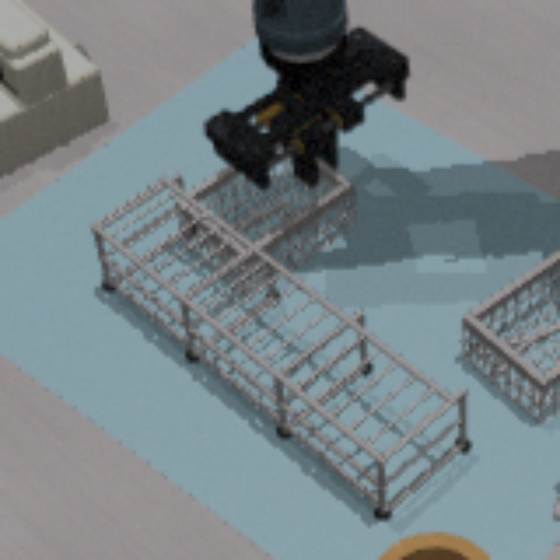

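```bash

cat >> h.py <<'E'
def leftrim(tag,x0,x1,y0,y1):
    P=cloud([tag],(x0,x1,y0,y1),(.05,.062)); xs=np.linspace(x0,x1,12); o=[]
    for a,b in zip(xs[:-1],xs[1:]):
        q=P[(P[:,0]>=a)&(P[:,0]<b)]
        if len(q)>5: o.append(((a+b)/2,np.percentile(q[:,1],97)))
    o=np.array(o); k=np.polyfit(o[:,0],o[:,1],1); return np.degrees(np.arctan(k[0])),np.round(o,4).tolist()
E
python3 - <<'E'
from h import *
print(leftrim('w4',.515,.61,-.2,-.16))
for n in ['w4']:
    # front post/divider of rack near (.616,-.171)
    P=cloud([n],(.59,.64,-.2,-.15),(.0,.1)); print(len(P)); 
    for zr in [(.062,.07),(.07,.078),(.078,.086)]:
        q=cloud([n],(.59,.66,-.2,-.14),zr); print(zr,len(q),q.min(0) if len(q) else 0,q.max(0) if len(q) else 0)
E
```

```text
(np.float64(-2.8390274055688325), [[0.5193, -0.1806], [0.528, -0.181], [0.5366, -0.1815], [0.5452, -0.1819], [0.5539, -0.1824], [0.5625, -0.1828], [0.5711, -0.1832], [0.5798, -0.1837], [0.5884, -0.1841], [0.597, -0.1845], [0.6057, -0.1848]])
3746
(0.062, 0.07) 0 0 0
(0.07, 0.078) 0 0 0
(0.078, 0.086) 0 0 0
```

play_rows(
  plan=[
    {"twist":[0,0,-0.012],"xyz":[1,11,0],"grip":1},
    {"twist":[0,0,-0.012],"xyz":[1,11,0],"grip":1},
    {"twist":[0,0,0],"xyz":[1,11,0],"grip":1},
    {"twist":[0,0,0],"xyz":[0,0,0],"grip":1},
  ],
)

```text
time: 4.85
ee_pos: [0.5379, -0.2282, 0.0504]
orientation: [[0.022, 1.0, 0.0], [1.0, -0.022, -0.0], [-0.0, 0.0, -1.0]]
ft_force: [-0.1, 0.1, -3.5]
finger_gap: 0.0076
```

```bash

python3 - <<'E'
from h import *
im,d,p=snap('wrist','w5')
print(leftrim('w5',.55,.645,-.2,-.16))
for zr in [(.062,.07),(.07,.078),(.078,.086)]:
        q=cloud(['w5'],(.59,.69,-.2,-.14),zr); print(zr,len(q),q.min(0) if len(q) else 0,q.max(0) if len(q) else 0)
E
python3 go.py .577 -.2284 .05 88.75 12
```

```text
(np.float64(0.1755584318907019), [[0.5543, -0.1797], [0.563, -0.18], [0.5716, -0.1801], [0.5802, -0.1804], [0.5889, -0.1806], [0.5975, -0.1808], [0.6061, -0.181], [0.6148, -0.168], [0.6234, -0.1815], [0.632, -0.1816], [0.6407, -0.1819]])
(0.062, 0.07) 229 [ 0.61170513 -0.17378267  0.06210552] [ 0.61618906 -0.1677702   0.06999724]
(0.07, 0.078) 1011 [ 0.6113869  -0.19995617  0.0700383 ] [ 0.62788055 -0.1677134   0.07799823]
(0.078, 0.086) 215 [ 0.61278789 -0.19999756  0.0780039 ] [ 0.62825491 -0.1690267   0.08095787]
t 4.90 p [ 537.  -228.    50.1] F [ 0.4  0.5 -3.8] gap 0.0078 yaw 88.8 rv [-0.001 -0.     0.   ] d [40.  -0.4 -0.1] tool d [ 0.5 40.   0.1] n 4
1 tw [-0.0, -0.0, 0.0] xyz [0.1, 10.0, 0.0]
2 tw [-0.0, -0.0, 0.0] xyz [0.1, 10.0, 0.0]
3 tw [-0.0, -0.0, 0.0] xyz [0.1, 10.0, 0.0]
4 tw [-0.0, -0.0, 0.0] xyz [0.1, 10.0, 0.0]
```

View pics/w5.png

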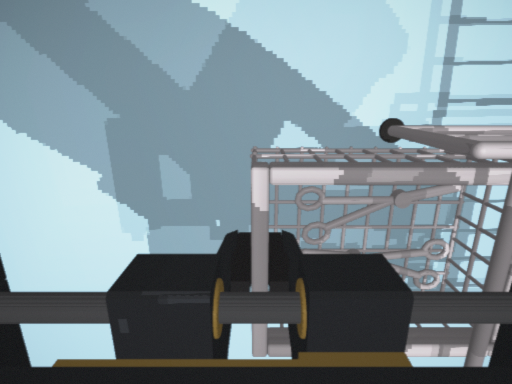

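play_rows(
  plan=[
    {"twist":[0,0,0],"xyz":[0.5,10,0],"grip":1},
    {"twist":[0,0,0],"xyz":[0.5,10,0],"grip":1},
    {"twist":[0,0,0],"xyz":[0,10,0],"grip":1},
    {"twist":[0,0,0],"xyz":[0,0,0],"grip":1},
    {"twist":[0,0,0],"xyz":[0,0,0],"grip":1},
  ],
)

```text
time: 5.32
ee_pos: [0.567, -0.2274, 0.0502]
orientation: [[0.022, 1.0, -0.001], [1.0, -0.022, 0.0], [0.0, -0.001, -1.0]]
ft_force: [0.4, -0.4, -3.6]
finger_gap: 0.0077
```

play_rows(
  plan=[
    {"twist":[0,0,0],"xyz":[0,4,0],"grip":1},
    {"twist":[0,0,0],"xyz":[0,3,0],"grip":1},
    {"twist":[0,0,0],"xyz":[0,2,0],"grip":1},
    {"twist":[0,0,0],"xyz":[0,0,0],"grip":1},
  ],
)

```text
time: 5.65
ee_pos: [0.5766, -0.2277, 0.0507]
orientation: [[0.022, 1.0, 0.0], [1.0, -0.022, -0.0], [-0.0, 0.0, -1.0]]
ft_force: [0.8, -0.6, -4.7]
finger_gap: 0.0076
```

play_rows(
  plan=[
    {"twist":[0,0,0],"xyz":[0,1,0],"grip":1},
    {"twist":[0,0,0],"xyz":[0,1,0],"grip":1},
    {"twist":[0,0,0],"xyz":[0,0,0],"grip":1},
  ],
)

```text
time: 5.9
ee_pos: [0.5783, -0.2278, 0.0507]
orientation: [[0.022, 1.0, -0.0], [1.0, -0.022, 0.0], [0.0, -0.0, -1.0]]
ft_force: [-0.7, 0.2, -4.4]
finger_gap: 0.0075
```

play_rows(
  plan=[
    {"twist":[0,0,0],"xyz":[0,1,0],"grip":1},
    {"twist":[0,0,0],"xyz":[0,1,0],"grip":1},
    {"twist":[0,0,0],"xyz":[0,0,0],"grip":1},
  ],
)

```text
time: 6.15
ee_pos: [0.5785, -0.2279, 0.05]
orientation: [[0.022, 1.0, -0.004], [1.0, -0.022, 0.001], [0.001, -0.004, -1.0]]
ft_force: [-7.4, -1.9, -2.5]
finger_gap: 0.0078
```

play_rows(
  plan=[
    {"twist":[0,0,0],"xyz":[0,1,0],"grip":1},
    {"twist":[0,0,0],"xyz":[0,1,0],"grip":1},
    {"twist":[0,0,0],"xyz":[0,0,0],"grip":1},
  ],
)

```text
time: 6.4
ee_pos: [0.5786, -0.2279, 0.05]
orientation: [[0.022, 1.0, -0.009], [1.0, -0.022, 0.002], [0.001, -0.009, -1.0]]
ft_force: [-15.2, -2.3, 4.1]
finger_gap: 0.0074
```

play_rows(
  plan=[
    {"twist":[0,0,0],"xyz":[0,-2,0],"grip":0.65},
    {"twist":[0,0,0],"xyz":[0,0,0],"grip":0.65},
    {"twist":[0,0,0],"xyz":[0,0,0],"grip":0.65},
    {"twist":[0,0,0],"xyz":[0,0,0],"grip":0.65},
    {"twist":[0,0,0],"xyz":[0,0,0],"grip":0.65},
  ],
)

```text
time: 6.82
ee_pos: [0.5811, -0.228, 0.0513]
orientation: [[0.022, 1.0, 0.001], [1.0, -0.022, -0.001], [-0.001, 0.001, -1.0]]
ft_force: [0.6, -0.4, -0.4]
finger_gap: 0.0309
```

play_rows(
  plan=[
    {"twist":[0,0,0],"xyz":[0,0,-10],"grip":0.65},
    {"twist":[0,0,0],"xyz":[0,-10,-20],"grip":0.5},
    {"twist":[0,0,0],"xyz":[0,-30,-20],"grip":0},
    {"twist":[0,0,0],"xyz":[0,-35,-20],"grip":0},
    {"twist":[0,0,0],"xyz":[0,-20,-30],"grip":0},
  ],
)

```text
time: 7.23
ee_pos: [0.482, -0.2242, 0.1499]
orientation: [[0.022, 1.0, -0.004], [1.0, -0.022, 0.003], [0.003, -0.004, -1.0]]
ft_force: [0.3, -0.5, -0.3]
finger_gap: 0.0555
```

```bash

python3 - <<'E'
from h import *
im,d,p=snap('wrist','w6')
for t in ['side','scene']:
    im,d,p=snap(t,t+'6'); 
    P=cloud([t+'6'],(.4,.58,-.03,.14),(.045,.065)); print(t,'A',rect(P))
E
python3 go.py .430 .062 .15 84.6
```

```text
side A ((0.490252286195755, 0.056133076548576355), (0.10087587684392929, 0.13115373253822327), 83.75282287597656)
scene A ((0.49195849895477295, 0.058528151363134384), (0.10146432369947433, 0.13164368271827698), 84.10111236572266)
t 7.38 p [ 486.2 -226.9  154.2] F [-0.1 -0.5 -0.8] gap 0.0674 yaw 88.7 rv [0.005 0.004 0.071] d [-56.2 288.9  -4.2] tool d [287.5 -62.9   2.8] n 8
1 tw [0.001, 0.0, 0.009] xyz [35.9, -7.9, 0.4]
2 tw [0.001, 0.0, 0.009] xyz [35.9, -8.2, 0.4]
3 tw [0.001, 0.0, 0.009] xyz [35.8, -8.5, 0.4]
4 tw [0.001, 0.0, 0.009] xyz [35.7, -8.8, 0.4]
5 tw [0.001, 0.0, 0.009] xyz [35.6, -9.1, 0.4]
6 tw [0.001, 0.0, 0.009] xyz [35.6, -9.4, 0.5]
7 tw [0.001, 0.0, 0.009] xyz [35.5, -9.8, 0.5]
8 tw [0.001, 0.0, 0.009] xyz [35.4, -10.1, 0.5]
```

View pics/w6.png

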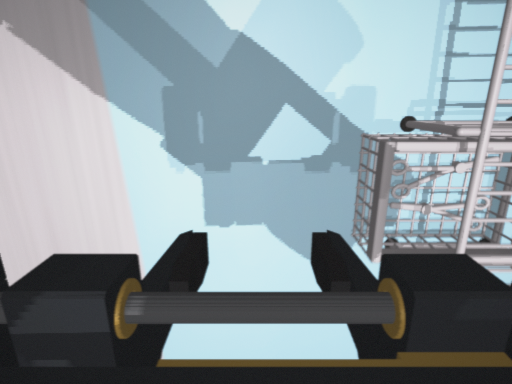

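View pics/scene6.png

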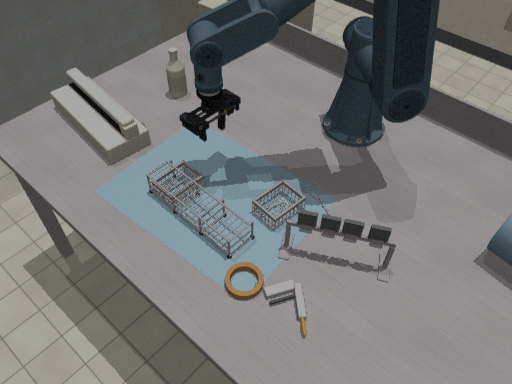

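play_rows(
  plan=[
    {"twist":[0,0,0.02],"xyz":[36,-8,0],"grip":0},
    {"twist":[0,0,0.02],"xyz":[36,-8,0],"grip":0},
    {"twist":[0,0,0.02],"xyz":[36,-9,0],"grip":0},
    {"twist":[0,0,0.01],"xyz":[36,-9,0],"grip":0},
    {"twist":[0,0,0],"xyz":[36,-9,0],"grip":0},
  ],
)

```text
time: 7.8
ee_pos: [0.453, -0.0417, 0.1501]
orientation: [[0.093, 0.996, -0.001], [0.996, -0.093, 0.001], [0.0, -0.001, -1.0]]
ft_force: [0.6, 0.3, 0.5]
finger_gap: 0.0882
```

play_rows(
  plan=[
    {"twist":[0,0,0],"xyz":[36,-9,0],"grip":0},
    {"twist":[0,0,0],"xyz":[36,-9,0],"grip":0},
    {"twist":[0,0,0],"xyz":[35,-10,0],"grip":0},
    {"twist":[0,0,0],"xyz":[0,0,0],"grip":0},
    {"twist":[0,0,0],"xyz":[0,0,0],"grip":0},
  ],
)

```text
time: 8.22
ee_pos: [0.435, 0.0676, 0.1502]
orientation: [[0.087, 0.996, -0.001], [0.996, -0.087, 0.0], [0.0, -0.001, -1.0]]
ft_force: [-0.3, -0.9, 0.9]
finger_gap: 0.0879
```

```bash

python3 - <<'E'
from h import *
im,d,p=snap('wrist','w7'); print(rect(cloud(['w7'],(.38,.6,-.03,.15),(.048,.062))))
im,d,p=snap('side','side7'); print(rect(cloud(['side7'],(.38,.6,-.03,.15),(.045,.062))))
E
python3 go.py .430 .062 .05 84.3
```

```text
((0.4897187054157257, 0.05516080930829048), (0.10067635774612427, 0.13018976151943207), 84.3525161743164)
((0.4900604784488678, 0.05619169771671295), (0.10229199379682541, 0.13002385199069977), 84.47769927978516)
t 8.32 p [435.7  65.4 150.5] F [-0.1 -0.8  0.7] gap 0.0883 yaw 84.8 rv [-0.     0.     0.008] d [  -5.7   -3.4 -100.5] tool d [ -3.9  -5.4 100.5] n 3
1 tw [-0.0, 0.0, 0.003] xyz [-1.3, -1.8, 33.5]
2 tw [-0.0, 0.0, 0.003] xyz [-1.3, -1.8, 33.5]
3 tw [-0.0, 0.0, 0.003] xyz [-1.3, -1.8, 33.5]
```

View pics/w7.png

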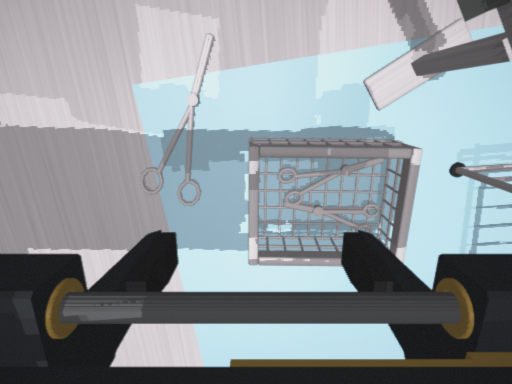

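play_rows(
  plan=[
    {"twist":[0,0,0.008],"xyz":[-5,-6,25],"grip":0},
    {"twist":[0,0,0],"xyz":[0,0,30],"grip":0},
    {"twist":[0,0,0],"xyz":[0,0,25],"grip":0},
    {"twist":[0,0,0],"xyz":[0,0,20],"grip":0.3},
    {"twist":[0,0,0],"xyz":[0,0,0],"grip":1},
  ],
)

```text
time: 8.73
ee_pos: [0.4263, 0.0599, 0.0472]
orientation: [[0.103, 0.995, -0.007], [0.995, -0.103, 0.001], [0.0, -0.007, -1.0]]
ft_force: [-0.9, 0.8, 0.6]
finger_gap: 0.0769
```

play_rows(
  plan=[
    {"twist":[0,0,0],"xyz":[0,0,0],"grip":1},
    {"twist":[0,0,0],"xyz":[0,0,0],"grip":1},
    {"twist":[0,0,0],"xyz":[0,0,0],"grip":1},
    {"twist":[0,0,0],"xyz":[0,0,0],"grip":1},
    {"twist":[0,0,0],"xyz":[0,0,0],"grip":1},
  ],
)

```text
time: 9.15
ee_pos: [0.4297, 0.061, 0.0518]
orientation: [[0.1, 0.995, 0.002], [0.995, -0.1, -0.0], [-0.0, 0.002, -1.0]]
ft_force: [0.2, -0.1, 0.2]
finger_gap: 0.0435
```

play_rows(
  plan=[
    {"twist":[0,0,0],"xyz":[0,0,0],"grip":1},
    {"twist":[0,0,0],"xyz":[0,0,0],"grip":1},
    {"twist":[0,0,0],"xyz":[0,0,0],"grip":1},
    {"twist":[0,0,0],"xyz":[0,0,0],"grip":1},
    {"twist":[0,0,0],"xyz":[0,0,0],"grip":1},
  ],
)

```text
time: 9.57
ee_pos: [0.4288, 0.0613, 0.0507]
orientation: [[0.1, 0.995, 0.0], [0.995, -0.1, -0.0], [-0.0, 0.0, -1.0]]
ft_force: [0.0, 0.6, 0.7]
finger_gap: 0.0104
```

```bash
python3 go.py .46 .0103 .05 88.75 12
python3 - <<'E'
from h import *
for n in ['side0','scene0','w6','w7']:
    q=cloud([n],(.59,.63,-.08,.09),(.066,.085)); 
    if len(q): print(n,len(q),[np.round(q[abs(q[:,1]-c)<.01].min(0),4) if (abs(q[:,1]-c)<.01).any() else 0 for c in (.066,-.053)],[np.round(np.median(q[abs(q[:,1]-c)<.008],0),4) if (abs(q[:,1]-c)<.01).any() else 0 for c in (.066,-.053)])
E
```

```text
t 9.57 p [428.8  61.3  50.7] F [0.  0.6 0.7] gap 0.0104 yaw 84.3 rv [ 0.     0.    -0.078] d [ 31.2 -51.   -0.7] tool d [-47.6  36.2   0.7] n 5
1 tw [0.0, 0.0, -0.016] xyz [-9.5, 7.2, 0.1]
2 tw [0.0, 0.0, -0.016] xyz [-9.6, 7.1, 0.1]
3 tw [0.0, 0.0, -0.016] xyz [-9.7, 6.9, 0.1]
4 tw [0.0, 0.0, -0.016] xyz [-9.8, 6.8, 0.1]
5 tw [0.0, 0.0, -0.016] xyz [-10.0, 6.6, 0.1]
side0 40 [array([0.6184, 0.0635, 0.0707]), array([ 0.6144, -0.057 ,  0.066 ])] [array([0.6224, 0.0659, 0.0756]), array([ 0.6203, -0.0513,  0.0763])]
scene0 23 [array([0.6201, 0.0624, 0.0686]), array([ 0.619 , -0.0557,  0.0689])] [array([0.6242, 0.0671, 0.0753]), array([ 0.6221, -0.049 ,  0.0784])]
w7 14 [array([0.617 , 0.063 , 0.0661]), 0] [array([0.6179, 0.0653, 0.0667]), 0]
```

play_rows(
  plan=[
    {"twist":[0,0,0],"xyz":[0,0,0],"grip":1},
    {"twist":[0,0,0],"xyz":[0,0,0],"grip":1},
    {"twist":[0,0,-0.016],"xyz":[-9.5,7,0],"grip":1},
    {"twist":[0,0,-0.016],"xyz":[-9.5,7,0],"grip":1},
    {"twist":[0,0,-0.016],"xyz":[-9.5,7,0],"grip":1},
  ],
)

```text
time: 9.98
ee_pos: [0.4462, 0.032, 0.0507]
orientation: [[0.05, 0.999, -0.003], [0.999, -0.05, 0.002], [0.002, -0.003, -1.0]]
ft_force: [-4.2, 6.4, 8.0]
finger_gap: 0.0076
```

play_rows(
  plan=[
    {"twist":[0,0,-0.016],"xyz":[-9.5,7,0],"grip":1},
    {"twist":[0,0,-0.016],"xyz":[-9.5,7,0],"grip":1},
    {"twist":[0,0,0],"xyz":[0,10,0],"grip":1},
    {"twist":[0,0,0],"xyz":[0,10,0],"grip":1},
    {"twist":[0,0,0],"xyz":[0,0,0],"grip":1},
  ],
)

```text
time: 10.4
ee_pos: [0.4799, 0.011, 0.0508]
orientation: [[0.02, 1.0, -0.003], [1.0, -0.02, 0.0], [0.0, -0.003, -1.0]]
ft_force: [-0.2, 0.7, -3.0]
finger_gap: 0.0081
```

```bash

cat > wr.py <<'E'
import sys
from h import *
t=sys.argv[1]; im,d,p=snap('wrist',t); x=get_obs()['ee_pos']
try: print(leftrim(t,x[0]+.012,x[0]+.1,x[1]+.03,x[1]+.065))
except Exception as e: print(e)
for c in (.066,-.172):
    q=cloud([t],(.6,.66,c-.02,c+.02),(.062,.072)); print(len(q),np.round(q.min(0),4) if len(q) else 0,np.round(q.max(0),4) if len(q) else 0)
E
python3 wr.py w8; python3 go.py .55 .0083 .05 88.75 12
```

```text
(np.float64(-1.06342178290972), [[0.4961, 0.061], [0.5041, 0.0608], [0.5121, 0.0606], [0.5201, 0.0605], [0.5281, 0.0604], [0.5361, 0.0602], [0.5441, 0.0601], [0.5521, 0.0599], [0.5601, 0.0598], [0.5681, 0.0596], [0.5761, 0.0595]])
0 0 0
0 0 0
t 10.45 p [480.1  11.   50.7] F [-3.3  0.   6. ] gap 0.0079 yaw 88.9 rv [-0.002 -0.     0.002] d [69.9 -2.7 -0.7] tool d [-1.3 70.   0.6] n 6
1 tw [-0.0, -0.0, 0.0] xyz [-0.2, 11.7, 0.1]
2 tw [-0.0, -0.0, 0.0] xyz [-0.2, 11.7, 0.1]
3 tw [-0.0, -0.0, 0.0] xyz [-0.2, 11.7, 0.1]
4 tw [-0.0, -0.0, 0.0] xyz [-0.2, 11.7, 0.1]
5 tw [-0.0, -0.0, 0.0] xyz [-0.2, 11.7, 0.1]
6 tw [-0.0, -0.0, 0.0] xyz [-0.2, 11.7, 0.1]
```

View pics/w8.png

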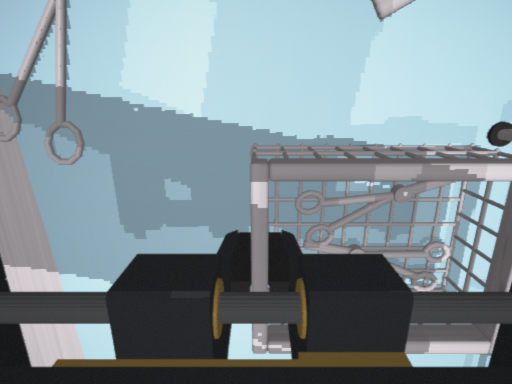

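play_rows(
  plan=[
    {"twist":[0,0,0],"xyz":[-0.5,11,0],"grip":1},
    {"twist":[0,0,0],"xyz":[-0.5,11,0],"grip":1},
    {"twist":[0,0,0],"xyz":[0,11,0],"grip":1},
    {"twist":[0,0,0],"xyz":[0,11,0],"grip":1},
    {"twist":[0,0,0],"xyz":[0,11,0],"grip":1},
  ],
)

```text
time: 10.87
ee_pos: [0.5327, 0.0095, 0.0505]
orientation: [[0.019, 1.0, -0.007], [1.0, -0.019, 0.001], [0.001, -0.007, -1.0]]
ft_force: [-13.6, -0.0, 17.3]
finger_gap: 0.0078
```

```bash
python3 wr.py w9; python3 go.py .575 .008 .05 88.75 10
```

```text
(np.float64(3.3787978714935862), [[0.552, 0.0593], [0.56, 0.0591], [0.568, 0.059], [0.576, 0.0588], [0.584, 0.0587], [0.592, 0.0585], [0.6, 0.0583], [0.608, 0.0582], [0.616, 0.0678], [0.624, 0.0678], [0.632, 0.0577]])
324 [0.6162 0.0623 0.0621] [0.6208 0.0682 0.072 ]
0 0 0
t 10.92 p [536.    9.   50.9] F [ 0.9 -1.2 -3.6] gap 0.0081 yaw 88.9 rv [-0.002 -0.     0.002] d [39.  -1.  -0.9] tool d [-0.2 39.   0.8] n 4
1 tw [-0.0, -0.0, 0.0] xyz [-0.0, 9.8, 0.2]
2 tw [-0.0, -0.0, 0.0] xyz [-0.0, 9.8, 0.2]
3 tw [-0.0, -0.0, 0.0] xyz [-0.0, 9.8, 0.2]
4 tw [-0.0, -0.0, 0.0] xyz [-0.0, 9.8, 0.2]
```

play_rows(
  plan=[
    {"twist":[0,0,0],"xyz":[-0.8,10,0],"grip":1},
    {"twist":[0,0,0],"xyz":[-0.8,10,0],"grip":1},
    {"twist":[0,0,0],"xyz":[0,10,0],"grip":1},
    {"twist":[0,0,0],"xyz":[0,8,0],"grip":1},
    {"twist":[0,0,0],"xyz":[0,0,0],"grip":1},
  ],
)

```text
time: 11.33
ee_pos: [0.5738, 0.0066, 0.0505]
orientation: [[0.02, 1.0, -0.0], [1.0, -0.02, 0.0], [0.0, -0.0, -1.0]]
ft_force: [-0.1, -0.7, 5.0]
finger_gap: 0.0077
```

play_rows(
  plan=[
    {"twist":[0,0,0],"xyz":[0,3,0],"grip":1},
    {"twist":[0,0,0],"xyz":[0,2,0],"grip":1},
    {"twist":[0,0,0],"xyz":[0,2,0],"grip":1},
    {"twist":[0,0,0],"xyz":[0,0,0],"grip":1},
  ],
)

```text
time: 11.67
ee_pos: [0.5785, 0.0067, 0.0505]
orientation: [[0.02, 1.0, -0.004], [1.0, -0.02, 0.0], [0.0, -0.004, -1.0]]
ft_force: [-7.9, -0.1, 8.1]
finger_gap: 0.0075
```

play_rows(
  plan=[
    {"twist":[0,0,0],"xyz":[0,1,0],"grip":1},
    {"twist":[0,0,0],"xyz":[0,1,0],"grip":1},
    {"twist":[0,0,0],"xyz":[0,1,0],"grip":1},
    {"twist":[0,0,0],"xyz":[0,0,0],"grip":1},
  ],
)

```text
time: 12.0
ee_pos: [0.5812, 0.0067, 0.0505]
orientation: [[0.02, 1.0, -0.005], [1.0, -0.02, 0.0], [0.0, -0.005, -1.0]]
ft_force: [-8.5, -0.5, 8.3]
finger_gap: 0.0077
```

play_rows(
  plan=[
    {"twist":[0,0,0],"xyz":[0,1,0],"grip":1},
    {"twist":[0,0,0],"xyz":[0,1,0],"grip":1},
    {"twist":[0,0,0],"xyz":[0,1,0],"grip":1},
    {"twist":[0,0,0],"xyz":[0,0,0],"grip":1},
  ],
)

```text
time: 12.33
ee_pos: [0.5836, 0.0067, 0.0505]
orientation: [[0.019, 1.0, -0.006], [1.0, -0.019, 0.001], [0.0, -0.006, -1.0]]
ft_force: [-10.8, 0.6, 11.6]
finger_gap: 0.0077
```

play_rows(
  plan=[
    {"twist":[0,0,0],"xyz":[0,1,0],"grip":1},
    {"twist":[0,0,0],"xyz":[0,1,0],"grip":1},
    {"twist":[0,0,0],"xyz":[0,0,0],"grip":1},
  ],
)

```text
time: 12.58
ee_pos: [0.5837, 0.0067, 0.0504]
orientation: [[0.019, 1.0, -0.011], [1.0, -0.019, 0.001], [0.0, -0.011, -1.0]]
ft_force: [-20.0, -0.5, 18.9]
finger_gap: 0.0078
```

play_rows(
  plan=[
    {"twist":[0,0,0],"xyz":[0,-2,0],"grip":0.65},
    {"twist":[0,0,0],"xyz":[0,0,0],"grip":0.65},
    {"twist":[0,0,0],"xyz":[0,0,0],"grip":0.65},
    {"twist":[0,0,0],"xyz":[0,0,0],"grip":0.65},
    {"twist":[0,0,0],"xyz":[0,0,0],"grip":0.65},
  ],
)

```text
time: 13.0
ee_pos: [0.5867, 0.0063, 0.0507]
orientation: [[0.02, 1.0, 0.001], [1.0, -0.02, -0.0], [-0.0, 0.001, -1.0]]
ft_force: [0.2, -1.3, -0.1]
finger_gap: 0.0311
```

play_rows(
  plan=[
    {"twist":[0,0,0],"xyz":[0,0,-10],"grip":0.65},
    {"twist":[0,0,0],"xyz":[0,-10,-30],"grip":0.5},
    {"twist":[0,0,0],"xyz":[0,-30,-25],"grip":0.5},
    {"twist":[0,0,0],"xyz":[0,-35,-20],"grip":0.4},
    {"twist":[0,0,0],"xyz":[0,-20,-30],"grip":0.4},
  ],
)

```text
time: 13.42
ee_pos: [0.4876, 0.0089, 0.1651]
orientation: [[0.02, 1.0, -0.005], [1.0, -0.02, 0.001], [0.001, -0.005, -1.0]]
ft_force: [-0.0, -0.1, 0.1]
finger_gap: 0.0526
```

play_rows(
  plan=[
    {"twist":[0,0,0],"xyz":[0,-20,-40],"grip":0.4},
    {"twist":[0,0,0],"xyz":[0,-30,-30],"grip":0.4},
    {"twist":[0,0,0],"xyz":[0,0,0],"grip":0.4},
  ],
)

```text
time: 13.67
ee_pos: [0.4434, 0.0091, 0.2401]
orientation: [[0.019, 1.0, 0.011], [1.0, -0.019, -0.003], [-0.003, 0.011, -1.0]]
ft_force: [1.0, -0.3, 0.2]
finger_gap: 0.0529
```

```bash

python3 - <<'E'
from h import *
for t in ['side','scene','wrist']:
    im,d,p=snap(t,t+'10')
print(rect(cloud(['wrist10'],(.5,.76,-.06,.07),(.046,.06))))
im=load('scene10')[0]; cv2.imwrite('pics/s10z.png',cv2.resize(im[140:270,120:270],None,fx=4,fy=4))
topview(['side10','scene10'],.2,.95,-.45,.45,'pics/top10.png',s=800)
o=get_obs();print(o['ee_pos'],o['finger_gap'])
# clips: side profile along rail
import json
for t in ['scene10','side10']:
    P=cloud([t],(.4,.62,.12,.45),(.16,.19)); 
    r=rect(P); print(r)
    a=np.radians(27.55); ux=np.array([np.cos(a),np.sin(a)]);uy=np.array([-np.sin(a),np.cos(a)])
    x=P[:,:2]@ux;y=P[:,:2]@uy
    h,e=np.histogram(y,bins=np.arange(y.min(),y.max()+.002,.002)); print(np.round(e[0],4),h.tolist()); print('x',np.percentile(x,[1,5,50,95,99]), 'z',np.percentile(P[:,2],[50,95]))
E
```

```text
((0.6457533240318298, 0.005888789892196655), (0.12312242388725281, 0.1347171813249588), 88.7724609375)
[0.44367536 0.00910758 0.23324381] 0.05282107696138108
((0.5137097239494324, 0.28645381331443787), (0.01620122231543064, 0.2355136275291443), 27.467182159423828)
-0.1014 [5, 3, 5, 4, 6, 3, 5, 5, 3, 4, 5, 5, 5, 4, 5, 4, 4, 4, 5, 5, 5, 5, 5, 4, 3, 0, 0, 0, 0, 0, 3, 5, 5, 4, 4, 4, 5, 6, 4, 5, 5, 5, 5, 3, 5, 6, 4, 4, 7, 4, 5, 4, 4, 4, 5, 1, 0, 0, 1, 5, 4, 4, 6, 4, 5, 4, 5, 5, 5, 6, 4, 5, 6, 4, 4, 5, 6, 4, 5, 3, 4, 6, 6, 5, 0, 0, 0, 0, 0, 0, 0, 0, 0, 8, 3, 4, 6, 5, 4, 3, 8, 4, 5, 4, 4, 6, 6, 6, 4, 5, 5, 5, 5, 5, 3, 6, 5, 6]
x [0.57933204 0.58087354 0.58953677 0.59353401 0.59433329] z [0.16885478 0.17201087]
((0.5110366940498352, 0.2838674783706665), (0.012589315883815289, 0.2372705042362213), 27.648212432861328)
-0.1033 [5, 6, 4, 3, 4, 6, 5, 4, 7, 3, 5, 6, 6, 4, 4, 10, 3, 5, 5, 4, 3, 7, 4, 6, 13, 3, 0, 0, 0, 0, 3, 6, 3, 7, 7, 4, 5, 7, 7, 5, 7, 5, 6, 6, 4, 6, 6, 3, 7, 4, 6, 5, 6, 6, 11, 7, 1, 0, 0, 3, 6, 8, 6, 4, 8, 6, 6, 5, 5, 6, 6, 7, 7, 5, 7, 6, 9, 8, 3, 7, 7, 9, 7, 10, 13, 0, 0, 0, 0, 0, 0, 0, 0, 5, 5, 8, 6, 8, 7, 5, 9, 8, 8, 6, 8, 7, 8, 10, 7, 7, 9, 7, 7, 7, 7, 8, 5, 9, 16]
x [0.57825529 0.57868494 0.58429666 0.58998964 0.59049683] z [0.16948812 0.17202313]
```

View pics/wrist10.png

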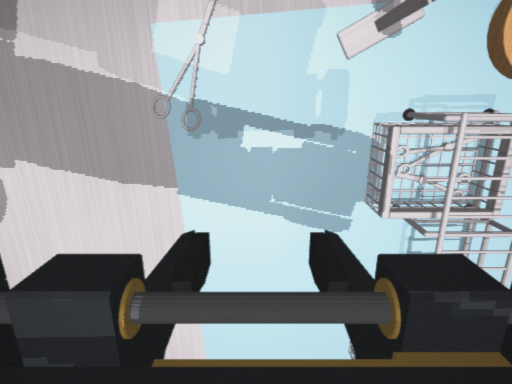

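View pics/s10z.png

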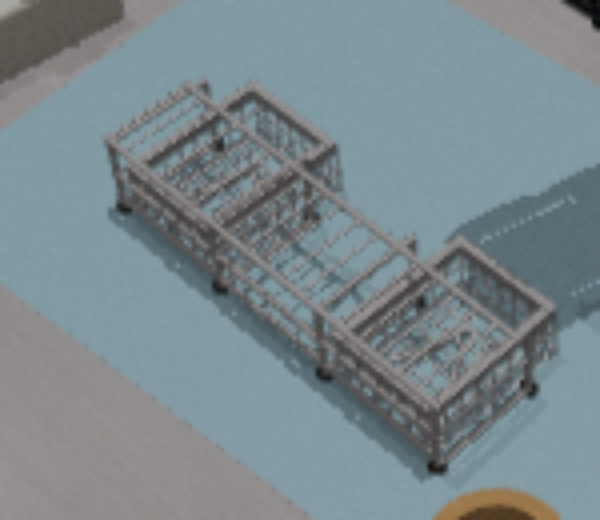

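View pics/top10.png

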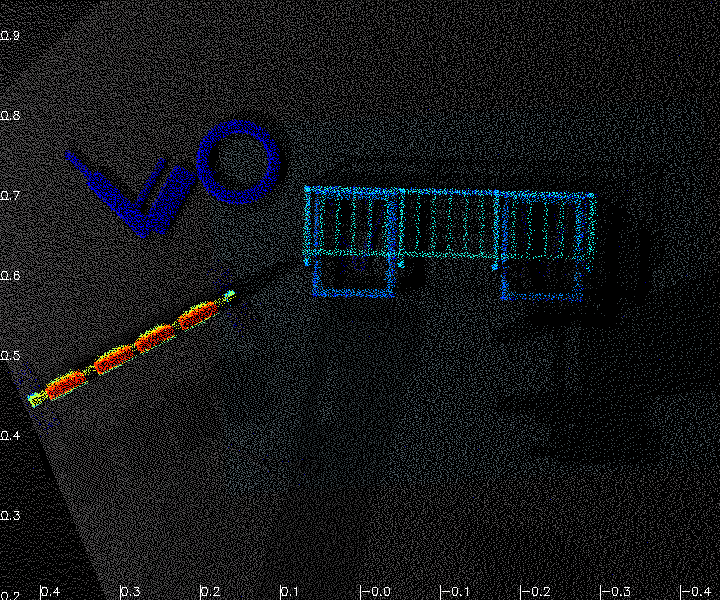

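```bash
python3 go.py .484 .165 .25 117.5
```

```text
t 13.82 p [443.7   9.1 233.2] F [ 0.1  0.2 -0.7] gap 0.0528 yaw 88.8 rv [ 0.002  0.001 -0.5  ] d [ 40.3 155.9  16.8] tool d [156.7  37.2 -16.7] n 5
1 tw [0.0, 0.0, -0.1] xyz [31.3, 7.4, -3.3]
2 tw [0.0, 0.0, -0.1] xyz [30.4, 10.5, -3.3]
3 tw [0.0, 0.0, -0.1] xyz [29.2, 13.5, -3.3]
4 tw [0.0, 0.0, -0.1] xyz [27.7, 16.4, -3.3]
5 tw [0.0, 0.0, -0.1] xyz [26.0, 19.1, -3.3]
```

play_rows(
  plan=[
    {"twist":[0,0,-0.1],"xyz":[31,7.5,-3],"grip":0.4},
    {"twist":[0,0,-0.1],"xyz":[30,10.5,-3],"grip":0.4},
    {"twist":[0,0,-0.1],"xyz":[29,13.5,-3],"grip":0.4},
    {"twist":[0,0,-0.1],"xyz":[28,16.5,-3],"grip":0.4},
    {"twist":[0,0,-0.1],"xyz":[26,19,-3],"grip":0.4},
  ],
)

```text
time: 14.23
ee_pos: [0.4837, 0.166, 0.2451]
orientation: [[-0.466, 0.885, -0.004], [0.885, 0.466, -0.0], [0.002, -0.004, -1.0]]
ft_force: [0.8, 0.2, -0.5]
finger_gap: 0.0525
```

play_rows(
  plan=[
    {"twist":[0,0,0],"xyz":[0,0,0],"grip":0.4},
    {"twist":[0,0,0],"xyz":[0,0,0],"grip":0.4},
  ],
)

```text
time: 14.4
ee_pos: [0.4835, 0.1657, 0.245]
orientation: [[-0.464, 0.886, -0.004], [0.886, 0.464, -0.001], [0.001, -0.004, -1.0]]
ft_force: [-0.0, -0.4, -0.1]
finger_gap: 0.0527
```

```bash

python3 - <<'E'
from h import *
snap('wrist','w11')
P=cloud(['w11'],(.4,.62,.12,.45),(.162,.178)); r=rect(P); print(r,np.percentile(P[:,2],[50,99]))
a=np.radians(27.55); ux=np.array([np.cos(a),np.sin(a)]);uy=np.array([-np.sin(a),np.cos(a)])
x=P[:,:2]@ux;y=P[:,:2]@uy
h,e=np.histogram(y,bins=np.arange(y.min(),y.max()+.002,.002)); print(np.round(e[0],4),h.tolist()); print(np.percentile(x,[1,5,50,95,99]))
E
python3 go.py .555 .202 .21 117.5
```

```text
((0.5278803110122681, 0.25014573335647583), (0.013359207659959793, 0.1601734608411789), 27.766563415527344) [0.168967   0.17076097]
-0.1024 [42, 48, 47, 49, 46, 52, 50, 52, 46, 48, 57, 46, 53, 55, 50, 51, 56, 50, 57, 49, 58, 55, 56, 58, 75, 0, 0, 0, 0, 0, 30, 56, 61, 64, 61, 63, 63, 65, 64, 64, 65, 64, 64, 66, 80, 67, 65, 66, 63, 68, 86, 67, 66, 78, 72, 16, 0, 0, 0, 80, 71, 84, 76, 82, 80, 83, 81, 86, 78, 88, 88, 89, 85, 90, 85, 93, 92, 90, 94, 37, 1]
[0.57757673 0.57801267 0.58260129 0.58900754 0.58977726]
t 14.45 p [483.2 164.6 245.1] F [ 0.2 -0.1  0.4] gap 0.0529 yaw 117.5 rv [-0.004 -0.001  0.   ] d [ 71.8  37.4 -35.1] tool d [-0.1 81.1 34.8] n 3
1 tw [-0.001, -0.0, 0.0] xyz [-0.0, 27.0, 11.6]
2 tw [-0.001, -0.0, 0.0] xyz [-0.0, 27.0, 11.6]
3 tw [-0.001, -0.0, 0.0] xyz [-0.0, 27.0, 11.7]
```

View pics/w11.png

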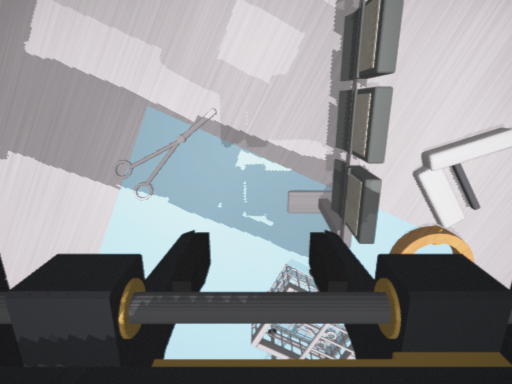

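play_rows(
  plan=[
    {"twist":[0,0,0],"xyz":[0,27,12],"grip":0.5},
    {"twist":[0,0,0],"xyz":[0,27,12],"grip":0.5},
    {"twist":[0,0,0],"xyz":[0,25,11],"grip":0.5},
    {"twist":[0,0,0],"xyz":[0,0,0],"grip":0.5},
    {"twist":[0,0,0],"xyz":[0,0,0],"grip":0.5},
  ],
)

```text
time: 14.87
ee_pos: [0.5533, 0.1995, 0.2098]
orientation: [[-0.46, 0.888, -0.005], [0.888, 0.46, -0.001], [0.001, -0.005, -1.0]]
ft_force: [0.5, -1.0, 0.5]
finger_gap: 0.0441
```

```bash
python3 go.py .5532 .2013 .154 117.6 20
```

```text
t 14.87 p [553.3 199.5 209.8] F [ 0.5 -1.   0.5] gap 0.0441 yaw 117.4 rv [-0.005 -0.001 -0.004] d [ -0.1   1.8 -55.8] tool d [ 1.5  1.  55.8] n 3
1 tw [-0.002, -0.0, -0.001] xyz [0.5, 0.3, 18.6]
2 tw [-0.002, -0.0, -0.001] xyz [0.5, 0.3, 18.6]
3 tw [-0.002, -0.0, -0.001] xyz [0.5, 0.3, 18.6]
```

play_rows(
  plan=[
    {"twist":[-0.005,0,-0.003],"xyz":[1.5,1,19],"grip":0.5},
    {"twist":[0,0,0],"xyz":[0,0,19],"grip":0.6},
    {"twist":[0,0,0],"xyz":[0,0,17.5],"grip":0.7},
    {"twist":[0,0,0],"xyz":[0,0,0],"grip":0.7},
    {"twist":[0,0,0],"xyz":[0,0,0],"grip":0.7},
  ],
)

```text
time: 15.28
ee_pos: [0.553, 0.2017, 0.1567]
orientation: [[-0.463, 0.886, 0.002], [0.886, 0.463, 0.002], [0.001, 0.003, -1.0]]
ft_force: [1.3, 0.4, 1.3]
finger_gap: 0.0266
```

```bash
python3 go.py .5532 .2013 .154 117.6 20; python3 -c "
from h import *
snap('wrist','w12')"
```

```text
t 15.28 p [553.  201.7 156.7] F [1.3 0.4 1.3] gap 0.0266 yaw 117.6 rv [ 0.003 -0.001 -0.   ] d [ 0.2 -0.4 -2.7] tool d [-0.4 -0.   2.7] n 1
1 tw [0.003, -0.001, -0.0] xyz [-0.4, -0.0, 2.7]
```

View pics/w12.png

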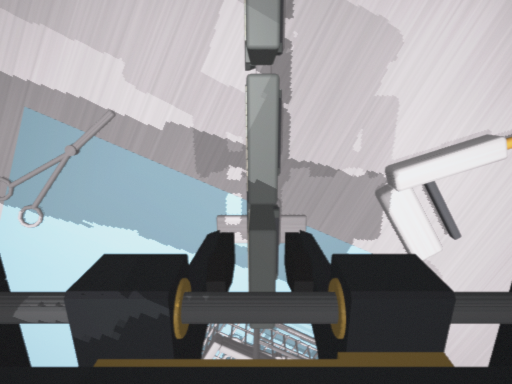

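play_rows(
  plan=[
    {"twist":[0,0,0],"xyz":[0,0,1.5],"grip":1},
    {"twist":[0,0,0],"xyz":[0,0,0],"grip":1},
    {"twist":[0,0,0],"xyz":[0,0,0],"grip":1},
    {"twist":[0,0,0],"xyz":[0,0,0],"grip":1},
    {"twist":[0,0,0],"xyz":[0,0,0],"grip":1},
  ],
  grip_force=45,
)

```text
time: 15.75
ee_pos: [0.5545, 0.2026, 0.1567]
orientation: [[-0.465, 0.886, 0.006], [0.886, 0.465, 0.002], [-0.001, 0.006, -1.0]]
ft_force: [-2.8, -2.2, 8.0]
finger_gap: 0.0118
```

```bash
python3 go.py .5532 .2013 .154 117.6 20
```

```text
t 15.75 p [554.5 202.6 156.7] F [-2.8 -2.2  8. ] gap 0.0118 yaw 117.7 rv [0.006 0.001 0.001] d [-1.3 -1.3 -2.7] tool d [-0.5 -1.8  2.7] n 1
1 tw [0.006, 0.001, 0.001] xyz [-0.5, -1.8, 2.7]
```

play_rows(
  plan=[
    {"twist":[0,0,0],"xyz":[0,0,-3],"grip":1},
    {"twist":[0,0,0],"xyz":[0,0,-4],"grip":1},
    {"twist":[0,0,0],"xyz":[0,0,-4],"grip":1},
    {"twist":[0,0,0],"xyz":[0,0,-5],"grip":1},
    {"twist":[0,0,0],"xyz":[0,0,-5],"grip":1},
  ],
)

```text
time: 16.17
ee_pos: [0.5549, 0.2031, 0.1775]
orientation: [[-0.465, 0.886, 0.007], [0.886, 0.464, 0.003], [-0.0, 0.007, -1.0]]
ft_force: [3.1, 1.4, -0.6]
finger_gap: 0.0116
```

play_rows(
  plan=[
    {"twist":[0,0,0],"xyz":[0,0,-6],"grip":1},
    {"twist":[0,0,0],"xyz":[0,0,-6],"grip":1},
    {"twist":[0,0,0],"xyz":[0,0,-8],"grip":1},
    {"twist":[0,0,0],"xyz":[0,0,-12],"grip":1},
    {"twist":[0,0,0],"xyz":[0,0,-12],"grip":1},
  ],
)

```text
time: 16.58
ee_pos: [0.5536, 0.2025, 0.2216]
orientation: [[-0.464, 0.886, 0.004], [0.886, 0.464, 0.002], [0.0, 0.004, -1.0]]
ft_force: [-0.2, -0.8, 0.1]
finger_gap: 0.0112
```

```bash
python3 -c "
from h import *
snap('wrist','w13')"; python3 go.py .50 .12 .25 88.8 
```

```text
t 16.63 p [555.2 202.8 224.7] F [2.  0.4 3. ] gap 0.0117 yaw 117.7 rv [ 0.009 -0.001  0.504] d [-55.2 -82.8  25.3] tool d [-47.8 -87.1 -26. ] n 5
1 tw [0.002, -0.0, 0.101] xyz [-9.6, -17.4, -5.2]
2 tw [0.002, -0.0, 0.101] xyz [-11.3, -16.4, -5.2]
3 tw [0.002, -0.0, 0.101] xyz [-12.9, -15.2, -5.1]
4 tw [0.002, -0.0, 0.101] xyz [-14.3, -13.8, -5.1]
5 tw [0.002, -0.0, 0.101] xyz [-15.6, -12.3, -5.1]
```

View pics/w13.png

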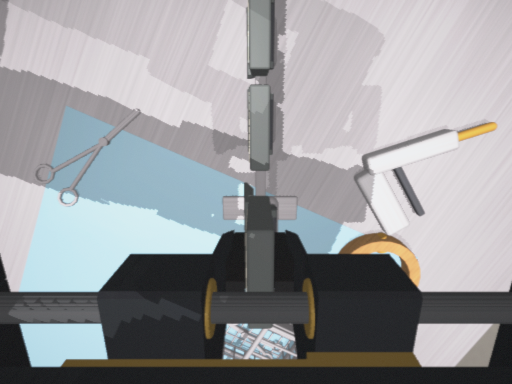

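play_rows(
  plan=[
    {"twist":[0.002,0,0.1],"xyz":[-9.5,-17.5,-5],"grip":1},
    {"twist":[0.002,0,0.1],"xyz":[-11.5,-16.5,-5],"grip":1},
    {"twist":[0.002,0,0.1],"xyz":[-13,-15,-5],"grip":1},
    {"twist":[0.001,0,0.1],"xyz":[-14.5,-14,-5],"grip":1},
    {"twist":[0,0,0.1],"xyz":[-15.5,-12.5,-5],"grip":1},
  ],
)

```text
time: 17.05
ee_pos: [0.4982, 0.1186, 0.2461]
orientation: [[0.022, 1.0, -0.002], [1.0, -0.022, 0.0], [0.0, -0.002, -1.0]]
ft_force: [0.5, 0.2, -0.9]
finger_gap: 0.0118
```

```bash
python3 go.py .5826 .0067 .16 88.9
python3 - <<'E'
from h import *
im,d,z=load('w13'); P=pts(d,z)
o=get_obs(); 
p=np.array([.5552,.2028,.2247]); a=np.radians(117.7); X=np.array([np.cos(a),np.sin(a),0]);Y=np.array([np.sin(a),-np.cos(a),0]);Z=np.array([0,0,-1.])
q=(P-p)@np.stack([X,Y,Z],1); 
m=(d>0)&(abs(q[...,1])<.012)&(q[...,0]>.005)&(q[...,0]<.05)&(q[...,2]>-.025)&(q[...,2]<.01)
qq=q[m]; print(len(qq),np.percentile(qq,[1,50,99],axis=0))
vv,uu=np.nonzero(m); print(vv.min(),vv.max(),uu.min(),uu.max())
E
```

```text
t 17.05 p [498.2 118.6 246.1] F [ 0.5  0.2 -0.9] gap 0.0118 yaw 88.8 rv [-0.002 -0.    -0.003] d [  84.4 -111.9  -86.1] tool d [-110.    86.9   86. ] n 5
1 tw [-0.0, -0.0, -0.001] xyz [-22.0, 17.4, 17.2]
2 tw [-0.0, -0.0, -0.001] xyz [-22.0, 17.4, 17.2]
3 tw [-0.0, -0.0, -0.001] xyz [-22.0, 17.4, 17.2]
4 tw [-0.0, -0.0, -0.001] xyz [-22.0, 17.3, 17.2]
5 tw [-0.0, -0.0, -0.001] xyz [-22.0, 17.3, 17.2]
2967 [[ 0.00529992 -0.01172655 -0.02473215]
 [ 0.01011062 -0.00019316 -0.00941151]
 [ 0.02467323  0.01172563  0.00911465]]
214 291 233 295
```

play_rows(
  plan=[
    {"twist":[0,0,0],"xyz":[-22,15,14],"grip":1},
    {"twist":[0,0,0],"xyz":[-22,15,14],"grip":1},
    {"twist":[0,0,0],"xyz":[-22,15,14],"grip":1},
    {"twist":[0,0,0],"xyz":[-22,15,14],"grip":1},
    {"twist":[0,0,0],"xyz":[-22,15,14],"grip":1},
  ],
)

```text
time: 17.47
ee_pos: [0.5725, 0.0068, 0.1754]
orientation: [[0.017, 1.0, -0.001], [1.0, -0.017, -0.0], [-0.0, -0.001, -1.0]]
ft_force: [0.2, -0.4, 0.4]
finger_gap: 0.0115
```

play_rows(
  plan=[
    {"twist":[0,0,0],"xyz":[0,0,0],"grip":1},
    {"twist":[0,0,0],"xyz":[0,0,0],"grip":1},
  ],
)

```text
time: 17.63
ee_pos: [0.5715, 0.007, 0.1746]
orientation: [[0.019, 1.0, -0.004], [1.0, -0.019, 0.001], [0.001, -0.004, -1.0]]
ft_force: [-0.4, 1.1, -0.5]
finger_gap: 0.0116
```

```bash
cat > hov.py <<'E'
import sys
from h import *
t=sys.argv[1]; p=np.array(get_obs()['ee_pos']); im,d,z=snap('wrist',t); P=pts(d,z)
q=P-p; m=(d>0)&(abs(q[...,0])<.0055)&(q[...,1]>.013)&(q[...,1]<.035)&(abs(q[...,2])<.03); qq=q[m]; print('clip in hand',len(qq),np.percentile(qq,[2,50,98],axis=0).round(4).tolist())
im2=im.copy(); 
# rim front face points, right of hand
r=cloud([t],(.55,.61,p[1]-.06,p[1]+.06),(.045,.06)); 
if len(r):
  for a in np.arange(p[1]-.055,p[1]+.055,.01):
    s=r[(r[:,1]>a)&(r[:,1]<a+.01)&(r[:,2]>.05)&(r[:,0]<.6)]
    if len(s)>8: print('y %.3f'%(a+.005),len(s),np.percentile(s[:,0],[2,50,98]).round(4),np.percentile(s[:,2],95).round(4))
E
python3 hov.py w14; python3 go.py .5826 .0067 .16 88.9
```

```text
clip in hand 1325 [[-0.0052, 0.0135, -0.0275], [0.0, 0.0233, 0.0099], [0.0054, 0.024, 0.0137]]
y 0.007 94 [0.5797 0.5831 0.5866] 0.0556
y 0.017 105 [0.5798 0.5832 0.5866] 0.0555
y 0.027 110 [0.5799 0.5833 0.5875] 0.0551
y 0.037 119 [0.5799 0.5833 0.5875] 0.0555
y 0.047 179 [0.58   0.5858 0.5992] 0.0556
y 0.057 157 [0.5801 0.5898 0.5996] 0.0553
t 17.68 p [571.5   7.9 175.3] F [-1.1 -0.4 -0.7] gap 0.0113 yaw 89.0 rv [-0.003 -0.001  0.001] d [ 11.1  -1.2 -15.3] tool d [-1.  11.2 15.2] n 1
1 tw [-0.003, -0.001, 0.001] xyz [-1.0, 11.2, 15.2]
```

View pics/w14.png

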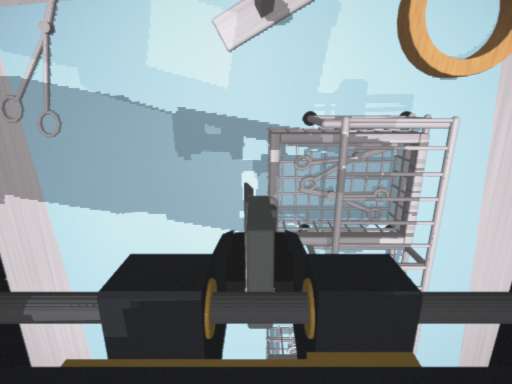

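play_rows(
  plan=[
    {"twist":[-0.003,0,0],"xyz":[0,6,15],"grip":1},
    {"twist":[0,0,0],"xyz":[0,5,15],"grip":1},
    {"twist":[0,0,0],"xyz":[0,0,10],"grip":1},
    {"twist":[0,0,0],"xyz":[0,0,0],"grip":1},
    {"twist":[0,0,0],"xyz":[0,0,0],"grip":1},
  ],
)

```text
time: 18.1
ee_pos: [0.582, 0.0087, 0.1353]
orientation: [[0.016, 1.0, -0.0], [1.0, -0.016, 0.0], [0.0, -0.0, -1.0]]
ft_force: [-0.1, -0.2, -0.5]
finger_gap: 0.0115
```

```bash
python3 hov.py w15; python3 go.py .5826 .0077 .0917 88.9 10; python3 - <<'E'
from h import *
im,_,_=snap('side','side15'); cv2.imwrite('pics/s15z.png',cv2.resize(im[100:260,180:380],None,fx=4,fy=3.7))
E
```

```text
clip in hand 1326 [[-0.0052, 0.0134, -0.0276], [-0.0001, 0.0233, 0.01], [0.0053, 0.0241, 0.0137]]
y 0.019 81 [0.58   0.5837 0.5873] 0.0552
y 0.029 149 [0.5801 0.5837 0.5874] 0.0554
y 0.039 154 [0.5803 0.5839 0.5874] 0.0555
y 0.049 276 [0.5805 0.5868 0.5993] 0.0553
y 0.059 141 [0.5806 0.5903 0.5995] 0.0554
t 18.15 p [582.5   8.4 135.9] F [-0.2  0.3 -0.4] gap 0.0120 yaw 89.1 rv [ 0.001 -0.     0.003] d [  0.1  -0.7 -44.2] tool d [-0.8  0.  44.2] n 5
1 tw [0.0, -0.0, 0.001] xyz [-0.2, 0.0, 8.8]
2 tw [0.0, -0.0, 0.001] xyz [-0.2, 0.0, 8.8]
3 tw [0.0, -0.0, 0.001] xyz [-0.1, 0.0, 8.8]
4 tw [0.0, -0.0, 0.001] xyz [-0.1, 0.0, 8.8]
5 tw [0.0, -0.0, 0.001] xyz [-0.1, 0.0, 8.8]
```

View pics/s15z.png

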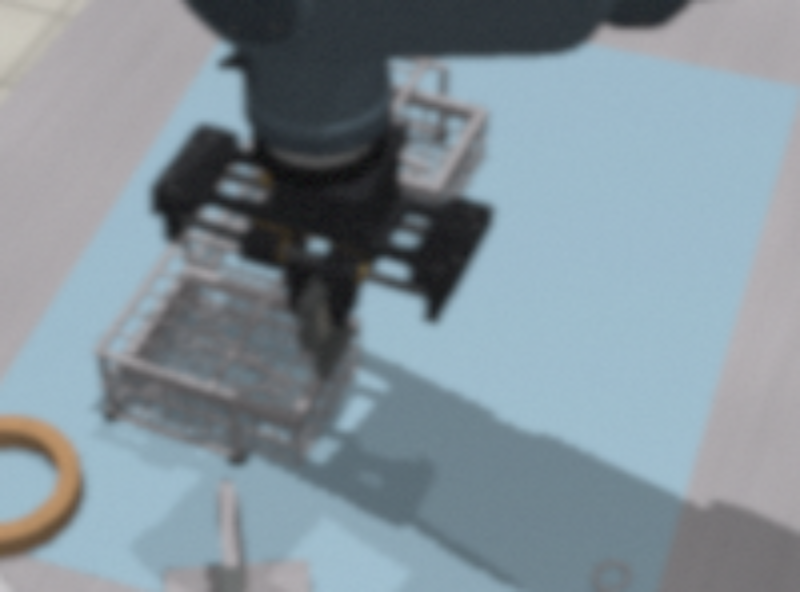

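play_rows(
  plan=[
    {"twist":[0,0,0.003],"xyz":[-0.7,0,7],"grip":1},
    {"twist":[0,0,0],"xyz":[0,0,7],"grip":1},
    {"twist":[0,0,0],"xyz":[0,0,5],"grip":1},
    {"twist":[0,0,0],"xyz":[0,0,0],"grip":1},
  ],
)

```text
time: 18.53
ee_pos: [0.5821, 0.0071, 0.1149]
orientation: [[0.02, 1.0, -0.0], [1.0, -0.02, 0.0], [0.0, -0.0, -1.0]]
ft_force: [-0.9, 0.0, 0.2]
finger_gap: 0.0117
```

play_rows(
  plan=[
    {"twist":[0,0,0],"xyz":[0,0,5],"grip":1},
    {"twist":[0,0,0],"xyz":[0,0,5],"grip":1},
    {"twist":[0,0,0],"xyz":[0,0,0],"grip":1},
  ],
)

```text
time: 18.78
ee_pos: [0.5836, 0.0068, 0.1065]
orientation: [[0.02, 1.0, 0.003], [1.0, -0.02, -0.0], [-0.0, 0.003, -1.0]]
ft_force: [2.9, 0.1, -0.1]
finger_gap: 0.0114
```

play_rows(
  plan=[
    {"twist":[0,0,0],"xyz":[0,0,5],"grip":1},
    {"twist":[0,0,0],"xyz":[0,0,5],"grip":1},
    {"twist":[0,0,0],"xyz":[0,0,3],"grip":1},
    {"twist":[0,0,0],"xyz":[0,0,0],"grip":1},
  ],
)

```text
time: 19.12
ee_pos: [0.5824, 0.0071, 0.0923]
orientation: [[0.02, 1.0, 0.0], [1.0, -0.02, 0.0], [0.0, 0.0, -1.0]]
ft_force: [1.2, -0.5, -2.3]
finger_gap: 0.0114
```

play_rows(
  plan=[
    {"twist":[0,0,0],"xyz":[0,0,2],"grip":1},
    {"twist":[0,0,0],"xyz":[0,0,1],"grip":1},
    {"twist":[0,0,0],"xyz":[0,0,0],"grip":1},
  ],
)

```text
time: 19.37
ee_pos: [0.5826, 0.0072, 0.0917]
orientation: [[0.02, 1.0, -0.0], [1.0, -0.02, 0.0], [0.0, -0.0, -1.0]]
ft_force: [-7.2, 1.0, 14.8]
finger_gap: 0.0117
```

play_rows(
  plan=[
    {"twist":[0,0,0],"xyz":[0,0,1.5],"grip":1},
    {"twist":[0,0,0],"xyz":[0,0,0],"grip":1},
    {"twist":[0,0,0],"xyz":[0,0,0],"grip":1},
  ],
)

```text
time: 19.62
ee_pos: [0.5827, 0.0072, 0.0916]
orientation: [[0.019, 1.0, 0.0], [1.0, -0.019, -0.0], [-0.0, 0.0, -1.0]]
ft_force: [-10.2, 2.1, 24.3]
finger_gap: 0.0118
```

play_rows(
  plan=[
    {"twist":[0,0,0],"xyz":[0,0,-3],"grip":0.65},
    {"twist":[0,0,0],"xyz":[0,0,0],"grip":0.65},
    {"twist":[0,0,0],"xyz":[0,0,0],"grip":0.65},
    {"twist":[0,0,0],"xyz":[0,0,0],"grip":0.65},
  ],
)

```text
time: 19.95
ee_pos: [0.5822, 0.0072, 0.091]
orientation: [[0.02, 1.0, -0.0], [1.0, -0.02, 0.0], [0.0, -0.0, -1.0]]
ft_force: [-1.7, -0.2, -0.4]
finger_gap: 0.0309
```

play_rows(
  plan=[
    {"twist":[0,0,0],"xyz":[0,0,-15],"grip":0.65},
    {"twist":[0,0,0],"xyz":[0,0,-25],"grip":0.65},
    {"twist":[0,0,0],"xyz":[0,0,-35],"grip":0.5},
    {"twist":[0,0,0],"xyz":[0,-30,-30],"grip":0.5},
    {"twist":[0,0,0],"xyz":[0,-30,-20],"grip":0.5},
  ],
)

```text
time: 20.37
ee_pos: [0.524, 0.0079, 0.2182]
orientation: [[0.02, 1.0, 0.003], [1.0, -0.02, -0.0], [-0.0, 0.003, -1.0]]
ft_force: [0.1, -0.5, 0.5]
finger_gap: 0.044
```

```bash
python3 - <<'E'
from h import *
im,d,p=snap('wrist','w16')
for t in ['scene','side']: im,_,_=snap(t,t+'16'); 
for t in ['scene16','side16','w16']:
    im=load(t)[0]
    q=cloud([t],(.5,.61,-.05,.06),(.09,.12)); print(t,len(q),rect(q) if len(q)>20 else 0,np.percentile(q[:,2],[50,98]))
im=load('scene16')[0]; cv2.imwrite('pics/s16z.png',cv2.resize(im[130:260,140:340],None,fx=4,fy=4))
E
python3 go.py .44 .19 .25 117.5 
```

```text
scene16 102 ((0.5833149552345276, 0.009829639457166195), (0.049093231558799744, 0.014479879289865494), 88.369140625) [0.10326345 0.10869582]
side16 119 ((0.5809878706932068, 0.007979201152920723), (0.04894113168120384, 0.012653579004108906), 87.56419372558594) [0.10403499 0.10797028]
w16 1037 ((0.5811346173286438, 0.006147151812911034), (0.050008028745651245, 0.013101199641823769), 88.83910369873047) [0.10396026 0.10558602]
t 20.52 p [522.9   8.3 217.7] F [ 0.9 -0.3 -0.3] gap 0.0441 yaw 88.9 rv [ 0.004  0.001 -0.5  ] d [-82.9 181.7  32.3] tool d [180.  -86.4 -32.8] n 6
1 tw [0.001, 0.0, -0.083] xyz [30.0, -14.4, -5.5]
2 tw [0.001, 0.0, -0.083] xyz [31.1, -11.9, -5.4]
3 tw [0.001, 0.0, -0.083] xyz [32.0, -9.2, -5.4]
4 tw [0.001, 0.0, -0.083] xyz [32.6, -6.5, -5.4]
5 tw [0.001, 0.0, -0.083] xyz [33.1, -3.8, -5.4]
6 tw [0.001, 0.0, -0.083] xyz [33.3, -1.0, -5.4]
```

View pics/w16.png

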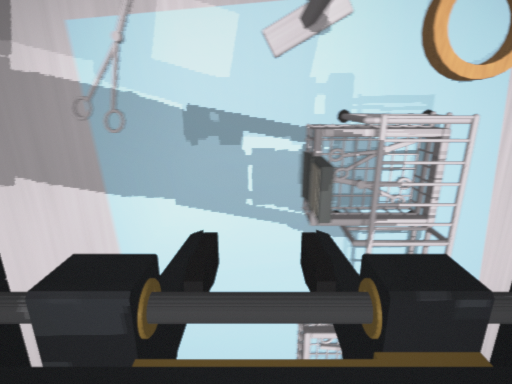

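View pics/s16z.png

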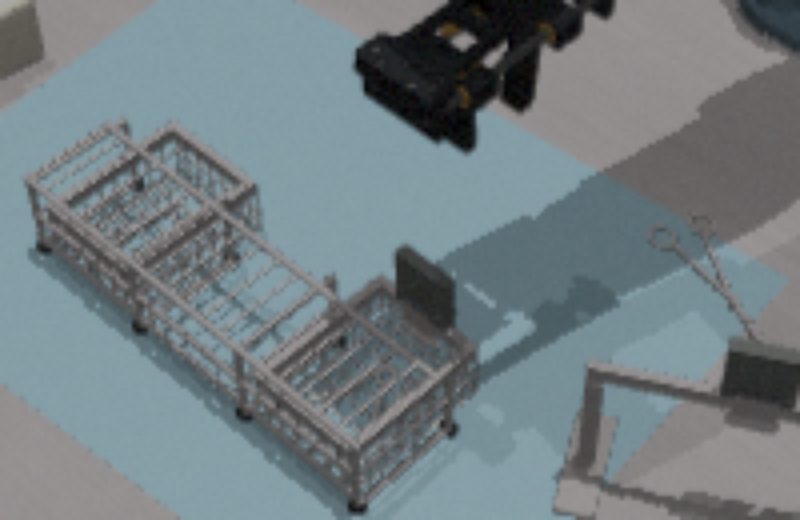

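```bash
python3 go.py .5252 .2549 .215 117.6
```

```text
t 20.52 p [522.9   8.3 217.7] F [ 0.9 -0.3 -0.3] gap 0.0441 yaw 88.9 rv [ 0.004  0.001 -0.502] d [  2.3 246.6  -2.7] tool d [246.6  -2.6   2.6] n 7
1 tw [0.001, 0.0, -0.072] xyz [35.2, -0.4, 0.4]
2 tw [0.001, 0.0, -0.072] xyz [35.2, 2.1, 0.4]
3 tw [0.001, 0.0, -0.072] xyz [34.9, 4.7, 0.4]
4 tw [0.001, 0.0, -0.072] xyz [34.5, 7.1, 0.4]
5 tw [0.001, 0.0, -0.072] xyz [33.9, 9.6, 0.4]
6 tw [0.001, 0.0, -0.072] xyz [33.1, 12.0, 0.4]
7 tw [0.001, 0.0, -0.072] xyz [32.2, 14.3, 0.4]
```

play_rows(
  plan=[
    {"twist":[0.001,0,-0.072],"xyz":[35,0,0],"grip":0.5},
    {"twist":[0.001,0,-0.072],"xyz":[35,2,0],"grip":0.5},
    {"twist":[0.001,0,-0.072],"xyz":[35,4.5,0],"grip":0.5},
    {"twist":[0.001,0,-0.072],"xyz":[34.5,7,0],"grip":0.5},
    {"twist":[0,0,-0.072],"xyz":[34,9.5,0],"grip":0.5},
  ],
)

```text
time: 20.93
ee_pos: [0.5243, 0.1857, 0.2141]
orientation: [[-0.336, 0.942, -0.006], [0.942, 0.336, -0.001], [0.001, -0.005, -1.0]]
ft_force: [0.7, 0.1, -1.6]
finger_gap: 0.0441
```

play_rows(
  plan=[
    {"twist":[0,0,-0.072],"xyz":[33,12,0],"grip":0.5},
    {"twist":[0,0,-0.072],"xyz":[32,14.5,0],"grip":0.5},
    {"twist":[0,0,0],"xyz":[0,0,0],"grip":0.5},
    {"twist":[0,0,0],"xyz":[0,0,0],"grip":0.5},
  ],
)

```text
time: 21.27
ee_pos: [0.5247, 0.2559, 0.2138]
orientation: [[-0.468, 0.884, -0.006], [0.884, 0.468, -0.001], [0.002, -0.006, -1.0]]
ft_force: [0.3, -0.8, 0.3]
finger_gap: 0.044
```

```bash
python3 go.py .5252 .2549 .1555 117.6 20;  python3 - <<'E'
from h import *
snap('wrist','w17'); P=cloud(['w17'],(.4,.62,.12,.45),(.165,.178))
a=np.radians(27.6); ux=np.array([np.cos(a),np.sin(a)]);uy=np.array([-np.sin(a),np.cos(a)])
x=P[:,:2]@ux;y=P[:,:2]@uy; print(np.percentile(x,[2,98]),np.sort(y)[[0,-1]]); h,e=np.histogram(y,bins=np.arange(-.05,.14,.004)); print(h.tolist()); o=np.array(get_obs()['ee_pos'])[:2]; print(o@ux,o@uy)
E
```

```text
t 21.27 p [524.7 255.9 213.8] F [ 0.3 -0.8  0.3] gap 0.0440 yaw 117.9 rv [-0.006 -0.002  0.005] d [  0.5  -1.  -58.3] tool d [-1.2  0.3 58.3] n 3
1 tw [-0.002, -0.001, 0.002] xyz [-0.4, 0.1, 19.4]
2 tw [-0.002, -0.001, 0.002] xyz [-0.4, 0.1, 19.4]
3 tw [-0.002, -0.001, 0.002] xyz [-0.4, 0.0, 19.4]
[0.57853917 0.59002063] [-0.04195351  0.10797728]
[0, 0, 96, 110, 103, 111, 107, 114, 117, 122, 117, 125, 124, 129, 82, 0, 73, 134, 146, 143, 149, 148, 146, 147, 152, 164, 162, 167, 130, 0, 0, 0, 0, 135, 196, 198, 196, 207, 203, 93, 0, 0, 0, 0, 0, 0, 0]
0.5831059624707366 -0.01751158438253013
```

View pics/w17.png

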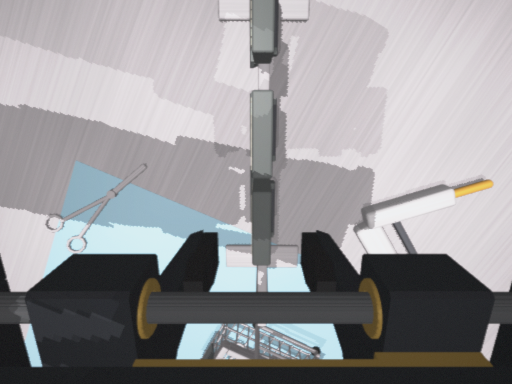

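play_rows(
  plan=[
    {"twist":[-0.006,0,0.004],"xyz":[0,1,19],"grip":0.5},
    {"twist":[0,0,0],"xyz":[0,0,20],"grip":0.6},
    {"twist":[0,0,0],"xyz":[0,0,20],"grip":0.7},
    {"twist":[0,0,0],"xyz":[0,0,0],"grip":0.7},
    {"twist":[0,0,0],"xyz":[0,0,0],"grip":0.7},
  ],
)

```text
time: 21.73
ee_pos: [0.5255, 0.2533, 0.1555]
orientation: [[-0.46, 0.888, -0.001], [0.888, 0.46, 0.001], [0.002, -0.001, -1.0]]
ft_force: [-0.3, 0.4, 0.5]
finger_gap: 0.0262
```

play_rows(
  plan=[
    {"twist":[0,0,0],"xyz":[0,0,0],"grip":1},
    {"twist":[0,0,0],"xyz":[0,0,0],"grip":1},
    {"twist":[0,0,0],"xyz":[0,0,0],"grip":1},
    {"twist":[0,0,0],"xyz":[0,0,0],"grip":1},
    {"twist":[0,0,0],"xyz":[0,0,0],"grip":1},
  ],
)

```text
time: 22.15
ee_pos: [0.527, 0.2548, 0.1584]
orientation: [[-0.462, 0.887, 0.005], [0.887, 0.462, 0.002], [-0.0, 0.005, -1.0]]
ft_force: [-0.3, -2.7, 5.7]
finger_gap: 0.0116
```

```bash
python3 go.py .5252 .2549 .1555 117.6 20
```

```text
t 22.15 p [527.  254.8 158.4] F [-0.3 -2.7  5.7] gap 0.0116 yaw 117.5 rv [ 0.005  0.    -0.002] d [-1.8  0.1 -2.9] tool d [ 1.  -1.5  2.9] n 1
1 tw [0.005, 0.0, -0.002] xyz [1.0, -1.5, 2.9]
```

play_rows(
  plan=[
    {"twist":[0,0,0],"xyz":[0,0,-3],"grip":1},
    {"twist":[0,0,0],"xyz":[0,0,-4],"grip":1},
    {"twist":[0,0,0],"xyz":[0,0,-4],"grip":1},
    {"twist":[0,0,0],"xyz":[0,0,-5],"grip":1},
    {"twist":[0,0,0],"xyz":[0,0,-5],"grip":1},
  ],
)

```text
time: 22.57
ee_pos: [0.5267, 0.2553, 0.1791]
orientation: [[-0.462, 0.887, 0.004], [0.887, 0.462, 0.003], [0.001, 0.005, -1.0]]
ft_force: [4.2, 2.1, 0.1]
finger_gap: 0.0113
```

play_rows(
  plan=[
    {"twist":[0,0,0],"xyz":[0,0,-6],"grip":1},
    {"twist":[0,0,0],"xyz":[0,0,-6],"grip":1},
    {"twist":[0,0,0],"xyz":[0,0,-10],"grip":1},
    {"twist":[0,0,0],"xyz":[0,0,-15],"grip":1},
    {"twist":[0,0,0],"xyz":[0,0,-20],"grip":1},
  ],
)

```text
time: 22.98
ee_pos: [0.5246, 0.2544, 0.2348]
orientation: [[-0.462, 0.887, -0.001], [0.887, 0.462, 0.001], [0.002, -0.001, -1.0]]
ft_force: [0.2, 0.3, 0.4]
finger_gap: 0.0118
```

```bash
python3 go.py .48 .08 .25 88.8; python3 -c "
from h import *
snap('wrist','w18')"
```

```text
t 22.98 p [524.6 254.4 234.8] F [0.2 0.3 0.4] gap 0.0118 yaw 117.5 rv [-0.001 -0.002  0.501] d [ -44.6 -174.4   15.2] tool d [-134.  -120.1  -15.4] n 5
1 tw [-0.0, -0.0, 0.1] xyz [-26.8, -24.0, -3.1]
2 tw [-0.0, -0.0, 0.1] xyz [-29.1, -21.2, -3.1]
3 tw [-0.0, -0.0, 0.1] xyz [-31.1, -18.2, -3.1]
4 tw [-0.0, -0.0, 0.1] xyz [-32.7, -15.0, -3.1]
5 tw [-0.0, -0.0, 0.1] xyz [-34.1, -11.7, -3.1]
```

View pics/w18.png

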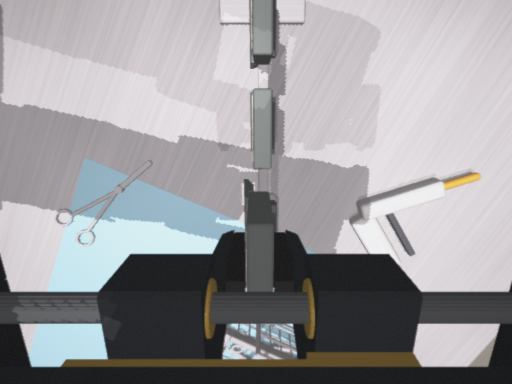

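Clip in hand (top at pixel (262,240)), two left on the rail. Now carry it to the right-hand basket.

play_rows(
  plan=[
    {"twist":[0,0,0.1],"xyz":[-27,-24,-3],"grip":1},
    {"twist":[0,0,0.1],"xyz":[-29,-21,-3],"grip":1},
    {"twist":[0,0,0.1],"xyz":[-31,-18,-3],"grip":1},
    {"twist":[0,0,0.1],"xyz":[-33,-15,-3],"grip":1},
    {"twist":[0,0,0.1],"xyz":[-34,-12,-3],"grip":1},
  ],
)

```text
time: 23.45
ee_pos: [0.4805, 0.0789, 0.2497]
orientation: [[0.024, 1.0, 0.002], [1.0, -0.024, 0.002], [0.002, 0.002, -1.0]]
ft_force: [0.8, -0.7, -0.5]
finger_gap: 0.0114
```

```bash
python3 go.py .565 -.2278 .175 88.8
```

```text
t 23.45 p [480.5  78.9 249.7] F [ 0.8 -0.7 -0.5] gap 0.0114 yaw 88.6 rv [ 0.002 -0.002 -0.003] d [  84.5 -306.7  -74.7] tool d [-304.7   91.8   74.2] n 9
1 tw [0.0, -0.0, -0.0] xyz [-33.9, 10.2, 8.2]
2 tw [0.0, -0.0, -0.0] xyz [-33.9, 10.2, 8.2]
3 tw [0.0, -0.0, -0.0] xyz [-33.9, 10.2, 8.3]
4 tw [0.0, -0.0, -0.0] xyz [-33.9, 10.2, 8.3]
5 tw [0.0, -0.0, -0.0] xyz [-33.9, 10.2, 8.3]
6 tw [0.0, -0.0, -0.0] xyz [-33.9, 10.1, 8.3]
7 tw [0.0, -0.0, -0.0] xyz [-33.9, 10.1, 8.3]
8 tw [0.0, -0.0, -0.0] xyz [-33.9, 10.1, 8.3]
9 tw [0.0, -0.0, -0.0] xyz [-33.9, 10.1, 8.3]
```

play_rows(
  plan=[
    {"twist":[0,0,0],"xyz":[-34,10,0],"grip":1},
    {"twist":[0,0,0],"xyz":[-34,10,0],"grip":1},
    {"twist":[0,0,0],"xyz":[-34,10,0],"grip":1},
    {"twist":[0,0,0],"xyz":[-34,10,0],"grip":1},
    {"twist":[0,0,0],"xyz":[-34,10,12],"grip":1},
  ],
)

```text
time: 23.87
ee_pos: [0.5293, -0.093, 0.2396]
orientation: [[0.02, 1.0, 0.006], [1.0, -0.02, 0.001], [0.001, 0.006, -1.0]]
ft_force: [1.0, -0.1, -0.5]
finger_gap: 0.0118
```

play_rows(
  plan=[
    {"twist":[0,0,0],"xyz":[-34,10,15],"grip":1},
    {"twist":[0,0,0],"xyz":[-34,10,15],"grip":1},
    {"twist":[0,0,0],"xyz":[-34,10,15],"grip":1},
    {"twist":[0,0,0],"xyz":[-34,10,15],"grip":1},
    {"twist":[0,0,0],"xyz":[0,0,0],"grip":1},
  ],
)

```text
time: 24.28
ee_pos: [0.5644, -0.2324, 0.1731]
orientation: [[0.025, 1.0, -0.002], [1.0, -0.025, 0.003], [0.003, -0.002, -1.0]]
ft_force: [-0.3, 1.1, -0.9]
finger_gap: 0.0116
```

```bash
python3 hov.py w19; python3 go.py .5775 -.2278 .135 88.75
```

```text
clip in hand 1358 [[-0.0052, 0.0135, -0.0275], [0.0001, 0.0252, 0.0099], [0.0052, 0.0262, 0.0121]]
y -0.272 29 [0.5795 0.5983 0.5999] 0.0549
y -0.262 24 [0.5794 0.5803 0.5814] 0.0552
y -0.252 32 [0.5795 0.5804 0.5813] 0.0549
y -0.242 24 [0.5796 0.5805 0.5814] 0.0553
y -0.232 72 [0.5746 0.5788 0.5814] 0.0554
y -0.222 104 [0.5746 0.578  0.5815] 0.0554
y -0.212 112 [0.5747 0.5781 0.5824] 0.0551
y -0.202 120 [0.5749 0.5782 0.5824] 0.0555
y -0.192 120 [0.575  0.5787 0.5824] 0.0552
y -0.182 317 [0.5752 0.5872 0.5993] 0.0554
t 24.33 p [ 564.3 -229.8  174.3] F [-0.7 -0.1 -0.5] gap 0.0116 yaw 88.6 rv [-0.002 -0.004 -0.002] d [ 13.2   2.  -39.3] tool d [ 2.2 13.2 39.3] n 2
1 tw [-0.001, -0.002, -0.001] xyz [1.1, 6.6, 19.6]
2 tw [-0.001, -0.002, -0.001] xyz [1.1, 6.6, 19.7]
```

View pics/w19.png

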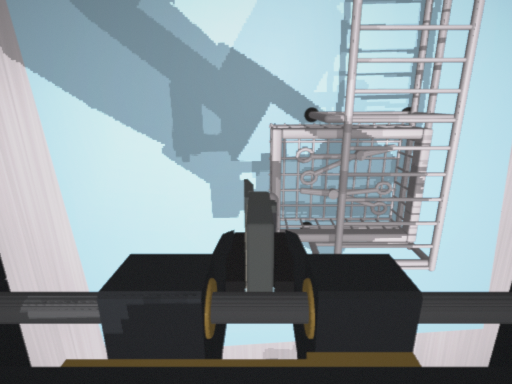

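play_rows(
  plan=[
    {"twist":[-0.002,-0.003,-0.002],"xyz":[0,7,15],"grip":1},
    {"twist":[0,0,0],"xyz":[0,6,15],"grip":1},
    {"twist":[0,0,0],"xyz":[0,0,9],"grip":1},
    {"twist":[0,0,0],"xyz":[0,0,0],"grip":1},
    {"twist":[0,0,0],"xyz":[0,0,0],"grip":1},
  ],
)

```text
time: 24.75
ee_pos: [0.5782, -0.2266, 0.1379]
orientation: [[0.017, 1.0, 0.003], [1.0, -0.017, 0.0], [0.0, 0.003, -1.0]]
ft_force: [0.4, 0.6, 0.2]
finger_gap: 0.0116
```

```bash
python3 hov.py w20; python3 go.py .5775 -.2290 .1 88.75 10; python3 -c "
from h import *
q=cloud(['w20'],(.585,.61,-.2,-.16),(.05,.058)); print('left edge',np.percentile(q[:,1],[90,98]))"
```

```text
clip in hand 1381 [[-0.0052, 0.0137, -0.0278], [-0.0, 0.0252, 0.01], [0.0054, 0.0261, 0.0121]]
y -0.217 39 [0.575  0.5787 0.5824] 0.0553
y -0.207 147 [0.5751 0.5788 0.5825] 0.0552
y -0.197 154 [0.5753 0.579  0.5826] 0.0555
y -0.187 344 [0.5756 0.5848 0.5994] 0.0553
y -0.177 138 [0.5757 0.5876 0.5995] 0.055
t 24.80 p [ 578.7 -227.   138.7] F [-0.4  0.2 -0.2] gap 0.0116 yaw 89.0 rv [0.004 0.001 0.005] d [ -1.2  -2.  -38.7] tool d [-2.  -1.3 38.7] n 4
1 tw [0.001, 0.0, 0.001] xyz [-0.5, -0.3, 9.7]
2 tw [0.001, 0.0, 0.001] xyz [-0.5, -0.3, 9.7]
3 tw [0.001, 0.0, 0.001] xyz [-0.5, -0.3, 9.7]
4 tw [0.001, 0.0, 0.001] xyz [-0.5, -0.3, 9.7]
left edge [-0.17992196 -0.17939778]
```

play_rows(
  plan=[
    {"twist":[0.003,0,0.004],"xyz":[-3,-0.8,7],"grip":1},
    {"twist":[0,0,0],"xyz":[0,0,7],"grip":1},
    {"twist":[0,0,0],"xyz":[0,0,5],"grip":1},
    {"twist":[0,0,0],"xyz":[0,0,0],"grip":1},
    {"twist":[0,0,0],"xyz":[0,0,0],"grip":1},
  ],
)

```text
time: 25.22
ee_pos: [0.5775, -0.2304, 0.1183]
orientation: [[0.022, 1.0, 0.0], [1.0, -0.022, 0.0], [0.0, 0.0, -1.0]]
ft_force: [-0.2, -0.2, -0.5]
finger_gap: 0.0117
```

play_rows(
  plan=[
    {"twist":[0,0,0],"xyz":[0,0,5],"grip":1},
    {"twist":[0,0,0],"xyz":[0,0,5],"grip":1},
    {"twist":[0,0,0],"xyz":[0,0,0],"grip":1},
  ],
)

```text
time: 25.47
ee_pos: [0.5787, -0.2312, 0.1092]
orientation: [[0.022, 1.0, 0.003], [1.0, -0.022, -0.002], [-0.002, 0.003, -1.0]]
ft_force: [2.3, -1.0, -0.7]
finger_gap: 0.0114
```

play_rows(
  plan=[
    {"twist":[0,0,0],"xyz":[0,0,5],"grip":1},
    {"twist":[0,0,0],"xyz":[0,0,5],"grip":1},
    {"twist":[0,0,0],"xyz":[0,0,5],"grip":1},
    {"twist":[0,0,0],"xyz":[0,0,0],"grip":1},
  ],
)

```text
time: 25.8
ee_pos: [0.5778, -0.2308, 0.0935]
orientation: [[0.022, 1.0, 0.001], [1.0, -0.022, -0.001], [-0.001, 0.001, -1.0]]
ft_force: [0.3, 0.7, 0.3]
finger_gap: 0.0114
```

play_rows(
  plan=[
    {"twist":[0,0,0],"xyz":[0,0,2],"grip":1},
    {"twist":[0,0,0],"xyz":[0,0,1],"grip":1},
    {"twist":[0,0,0],"xyz":[0,0,0],"grip":1},
  ],
)

```text
time: 26.05
ee_pos: [0.5779, -0.2309, 0.0934]
orientation: [[0.022, 1.0, 0.001], [1.0, -0.022, -0.001], [-0.001, 0.001, -1.0]]
ft_force: [-8.2, 3.6, 19.3]
finger_gap: 0.0118
```

play_rows(
  plan=[
    {"twist":[0,0,0],"xyz":[0,0,1],"grip":1},
    {"twist":[0,0,0],"xyz":[0,0,0],"grip":1},
    {"twist":[0,0,0],"xyz":[0,0,0],"grip":1},
  ],
)

```text
time: 26.3
ee_pos: [0.578, -0.2308, 0.0933]
orientation: [[0.021, 1.0, 0.001], [1.0, -0.021, -0.001], [-0.001, 0.001, -1.0]]
ft_force: [-10.4, 4.9, 24.5]
finger_gap: 0.0119
```

play_rows(
  plan=[
    {"twist":[0,0,0],"xyz":[0,0,-3],"grip":0.65},
    {"twist":[0,0,0],"xyz":[0,0,0],"grip":0.65},
    {"twist":[0,0,0],"xyz":[0,0,0],"grip":0.65},
    {"twist":[0,0,0],"xyz":[0,0,0],"grip":0.65},
  ],
)

```text
time: 26.63
ee_pos: [0.5775, -0.2303, 0.0922]
orientation: [[0.022, 1.0, 0.0], [1.0, -0.022, 0.0], [0.0, 0.0, -1.0]]
ft_force: [-0.0, -0.5, -0.1]
finger_gap: 0.0308
```

play_rows(
  plan=[
    {"twist":[0,0,0],"xyz":[0,0,-15],"grip":0.65},
    {"twist":[0,0,0],"xyz":[0,0,-25],"grip":0.65},
    {"twist":[0,0,0],"xyz":[0,0,-35],"grip":0.5},
    {"twist":[0,0,0],"xyz":[0,-30,-30],"grip":0.5},
    {"twist":[0,0,0],"xyz":[0,-40,-10],"grip":0.5},
  ],
)

```text
time: 27.05
ee_pos: [0.511, -0.2304, 0.2116]
orientation: [[0.02, 1.0, 0.007], [1.0, -0.02, -0.005], [-0.005, 0.008, -1.0]]
ft_force: [-0.7, -1.3, 0.8]
finger_gap: 0.0439
```

play_rows(
  plan=[
    {"twist":[0,0,0],"xyz":[40,-10,-5],"grip":0.5},
    {"twist":[0,0,0],"xyz":[40,-10,-5],"grip":0.5},
    {"twist":[0,0,0],"xyz":[40,-10,-5],"grip":0.5},
    {"twist":[0,0,0],"xyz":[0,0,0],"grip":0.5},
    {"twist":[0,0,0],"xyz":[0,0,0],"grip":0.5},
  ],
)

```text
time: 27.47
ee_pos: [0.4807, -0.1068, 0.2223]
orientation: [[0.019, 1.0, 0.001], [1.0, -0.019, -0.001], [-0.001, 0.001, -1.0]]
ft_force: [0.4, -0.2, 0.2]
finger_gap: 0.0439
```

```bash
python3 - <<'E'
from h import *
for t in ['wrist','scene','side']: snap(t,t+'21')
for t in ['scene21','side21','wrist21']:
    for c,n in ((.007,'A'),(-.23,'B')):
        q=cloud([t],(.5,.61,c-.055,c+.055),(.09,.12)); print(t,n,len(q),rect(q) if len(q)>20 else 0,np.percentile(q[:,2],[50,98]) if len(q) else 0)
        q=cloud([t],(.5,.602,c-.065,c+.065),(.047,.058)); s=q[abs(q[:,1]-c)>.03]; print('  front face',len(s), [np.percentile(s[abs(s[:,1]-c-k)<.012][:,0],[2]).round(4) if (abs(s[:,1]-c-k)<.012).sum()>5 else 0 for k in (-.04,.04)], np.percentile(q[:,1],[1,99]).round(4) if len(q) else 0, np.percentile(s[:,2],95) if len(s) else 0)
    for c in (.007,-.23):
        q=cloud([t],(.59,.66,c-.045,c+.045),(.071,.085)); print('  shelf front',np.percentile(q[:,0],[2,10]).round(4) if len(q) else 0)
im=load('scene21')[0]; cv2.imwrite('pics/s21z.png',cv2.resize(im[130:260,140:340],None,fx=4,fy=4))
im=load('side21')[0]; cv2.imwrite('pics/sd21z.png',cv2.resize(im[90:240,190:340],None,fx=4,fy=4))
E
```

```text
scene21 A 103 ((0.5840482711791992, 0.008647346869111061), (0.013873498886823654, 0.05020581930875778), 5.026928901672363) [0.10306672 0.1089864 ]
  front face 69 [array([0.5793]), array([0.5788])] [-0.0424  0.0601] 0.05744707841794332
scene21 B 85 ((0.578625500202179, -0.2255384773015976), (0.01276160404086113, 0.048213545233011246), 2.270089626312256) [0.1029855  0.10837543]
  front face 58 [array([0.5755]), array([0.5767])] [-0.2776 -0.1765] 0.057043356278799216
  shelf front [0.591  0.6322]
  shelf front [0.6252 0.6268]
side21 A 120 ((0.5812371373176575, 0.0072057899087667465), (0.050125088542699814, 0.013434212654829025), 88.73625183105469) [0.10372862 0.10695921]
  front face 60 [array([0.5781]), array([0.5791])] [-0.0428  0.0581] 0.05718258672149752
side21 B 89 ((0.575103759765625, -0.22854775190353394), (0.05118044465780258, 0.012393269687891006), 83.61605072021484) [0.10318159 0.10802916]
  front face 53 [array([0.573]), array([0.5754])] [-0.2778 -0.1775] 0.05714921517318925
  shelf front [0.6304 0.6313]
  shelf front [0.6253 0.6267]
wrist21 A 1672 ((0.5808190703392029, 0.0057346150279045105), (0.04972253367304802, 0.01349477469921112), 88.90260314941406) [0.10367957 0.10555532]
  front face 630 [array([0.5771]), array([0.5787])] [-0.0432  0.0494] 0.05520613890653992
wrist21 B 0 0 0
  front face 343 [0, array([0.5748])] [-0.205  -0.1788] 0.055052147245885405
  shelf front [0.6293 0.6302]
  shelf front 0
```

View pics/s21z.png

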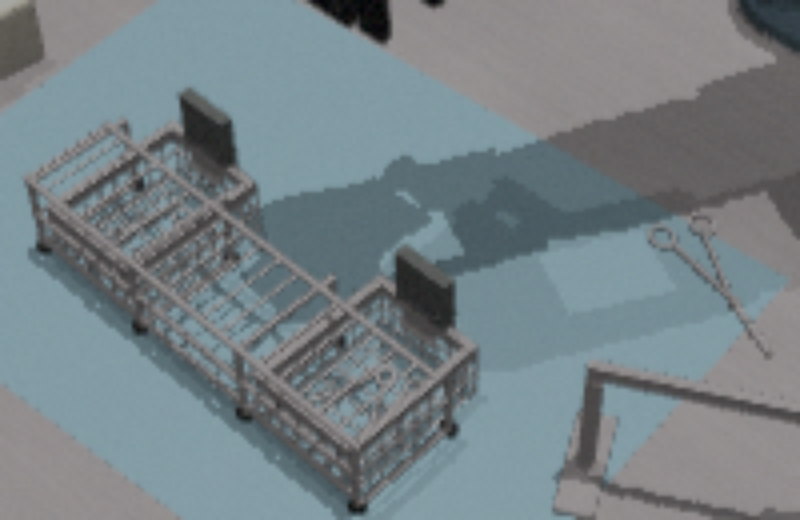

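View pics/sd21z.png

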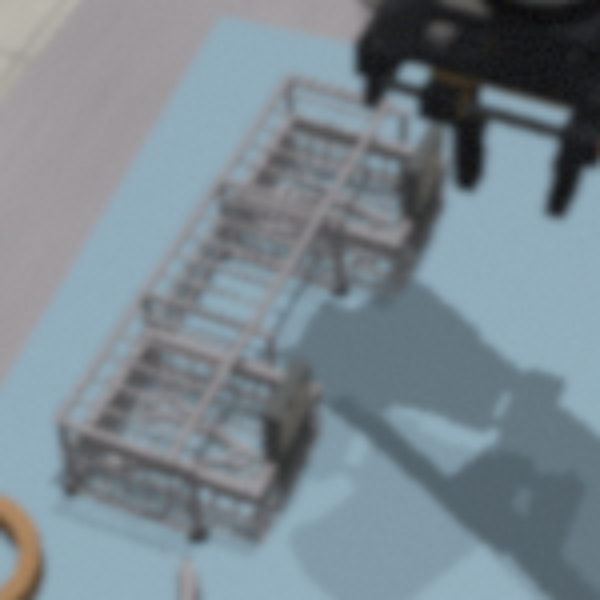

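View pics/wrist21.png

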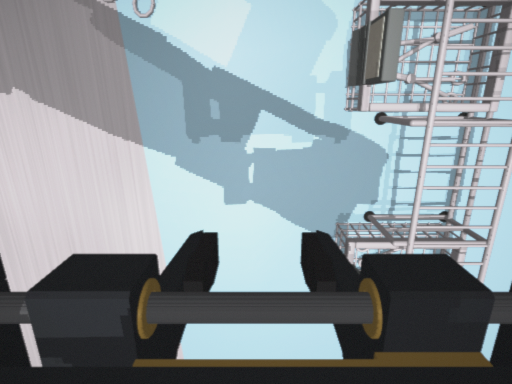

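View pics/scene21.png

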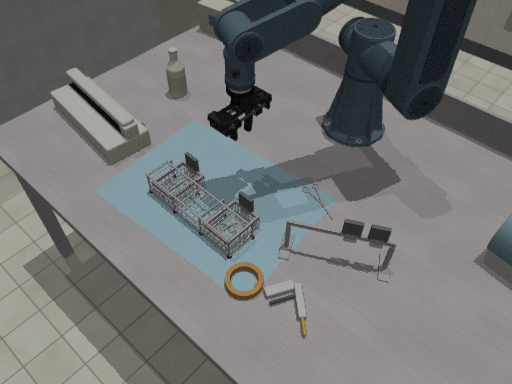

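The full view shows both baskets in the outer bays with clips at (192,161) and (246,202). Two spare clips are still on the rail, the bystanders look unmoved, and there is no third basket on the bench.

```bash
python3 -c "
from station import order
print(order.hand_in())"
```

```text
the job is handed in; nothing more can be done
None
```

The job is handed in at about 28 s of robot time. Two baskets were on the bench; both are in the rack, one in each outer bay, front end outwards. Each was slid in by its front rim until it stopped against the back. A label clip is snapped on the middle of each front rim, and the two spare clips are still on the rail.

**Last checks**
- **Clips:** both tops measured about 105 mm above the bench, which is fully seated, and each was pressed down with about 24 N. Both stand upright and within about 1.5 mm of the rim's middle. The white label was last seen facing out on the left clip; the right one was gripped the same way round.
- **Baskets fully home:** each front stands 51 to 52 mm out from the shelf, where 51 mm is nominal. The views disagree by 1 to 2 mm, which is about their calibration, so I can't rule out up to about 1 mm short of home, most likely on the left basket.
- **Everything else:** the tape, forceps and air gun look unmoved in the last overall view. I saw no basket knocked aside and no grip slip, and the robot was clear of everything at hand-in.

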